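Load sauce jars into the free bay of a steam warming plate

TASK

Put the amber sauce jars to warm in the free bay of the steam plate; the other bay holds a tub that is being kept warm, so its steam cock stays open throughout and the tub stays where it is, as does everything else. Stand every jar upright on the carrier tray on the worktop and shut the free bay's cock fully; then, with the tray's rear end still on the worktop, lift its leading edge onto that bay's sill and push the tray over until it lies flat inside the bay, jars still standing on it. Last, open that cock again fully, to its stop.

Things in the scene. Friction and masses are not known exactly. Their poses are not given: they have to be found in the camera images.
- tray: loose carrier tray of bright metal, empty at the start, 150 mm (own x) by 160 mm (own y), walls 20 mm high and 3 mm thick, floor 3 mm, 228 mm long with its two handles; about 0.45 kg. Origin: centre of the underside. At the start x points away from the robot to within 0.25 rad. Four jars fit, e.g. 36 mm in x and 45 mm in y either side of the middle
- head_edge (a point): middle of the lower edge of the tray's leading (+x) end wall, at x = +75 mm. This end has a round wire handle bar, 10 mm thick and 80 mm long, along the tray's y, centred at x = +109 mm, 54 mm above the underside, free all round (29 mm clear between bar and wall)
- tail_edge (a point): middle of the lower edge of the tray's rear (-x) end wall, at x = -75 mm. This end has a round wire handle bar, 10 mm thick and 80 mm long, along the tray's y, centred at x = -109 mm, 54 mm above the underside, free all round (29 mm clear between bar and wall)
- warmer: fixed two-bay steam warming plate of stainless steel, 200 mm deep (own x, away from the robot), 562 mm wide (own y, to the left); origin: centre of its underside. Bays centred at y = +183 and -183 mm; between them a console 170 mm wide, 28 mm high, with two pipes along x at y = +40 and -40 mm, up to 78 mm high, each with a quarter-turn brass cock with a red lever on top
- bay_left (a point): centre of the deck of the left (+y) bay, 12 mm above the worktop; axes as the warmer's. The bay is open above, 172 mm (x) by 188 mm (y) inside; in front a sill 12 mm thick that stands 24 mm above the worktop (its front face 98 mm before this point), behind a curb 26 mm high, outside a cheek 30 mm high, inside the console
- cock_left (a joint): steam cock of the left (+y) bay, rad: 0 = shut, lever across its pipe, pointing outward over the bay's edge (warmer +y); 1.57 = open, hard stop, lever along the pipe, pointing away from the robot (warmer +x). Stays where left; takes 0.22 N m (about 5 N on the lever). Upright axis at warmer x = -35 mm, y = +40 mm
- lever_left (a point): point in the middle of the red grip of the left (+y) bay's cock, 50 mm from the upright turning axis, 98 mm above the worktop; the grip is 14 mm wide, 13 mm thick and ends 68 mm from the axis
- bay_right (a point): centre of the deck of the right (-y) bay, 12 mm above the worktop; axes as the warmer's. The bay is open above, 172 mm (x) by 188 mm (y) inside; in front a sill 12 mm thick that stands 24 mm above the worktop (its front face 98 mm before this point), behind a curb 26 mm high, outside a cheek 30 mm high, inside the console
- cock_right (a joint): steam cock of the right (-y) bay, rad: 0 = shut, lever across its pipe, pointing outward over the bay's edge (warmer -y); 1.57 = open, hard stop, lever along the pipe, pointing away from the robot (warmer +x). Stays where left; takes 0.22 N m (about 5 N on the lever). Upright axis at warmer x = -35 mm, y = -40 mm
- lever_right (a point): point in the middle of the red grip of the right (-y) bay's cock, 50 mm from the upright turning axis, 98 mm above the worktop; the grip is 14 mm wide, 13 mm thick and ends 68 mm from the axis
- jar_1: loose squat closed sauce jar of amber glass with a white cap and paper label, 54 mm diameter, 44 mm high, 0.11 kg; origin: centre of its underside, z axis up through the cap. Two to four such jars are there; an absent one reads None
- jar_2: loose squat closed sauce jar of amber glass with a white cap and paper label, 54 mm diameter, 44 mm high, 0.11 kg; origin: centre of its underside, z axis up through the cap. Two to four such jars are there; an absent one reads None
- jar_3: loose squat closed sauce jar of amber glass with a white cap and paper label, 54 mm diameter, 44 mm high, 0.11 kg; origin: centre of its underside, z axis up through the cap. Two to four such jars are there; an absent one reads None
- jar_4: loose squat closed sauce jar of amber glass with a white cap and paper label, 54 mm diameter, 44 mm high, 0.11 kg; origin: centre of its underside, z axis up through the cap. Two to four such jars are there; an absent one reads None
- tub_left: loose white food tub of strips, 118 mm (x) by 158 mm (y) by 62 mm high, parked on the warmer's left bay, or absent (None); just one of the two bays has a tub. Origin: centre of the underside
- tub_right: loose white food tub of strips, 118 mm (x) by 158 mm (y) by 62 mm high, parked on the warmer's right bay, or absent (None); just one of the two bays has a tub. Origin: centre of the underside
- sauce_red: bystander: red squeeze bottle, 54 mm diameter, 200 mm high; origin: centre of its underside
- sauce_yellow: bystander: yellow squeeze bottle, 54 mm diameter, 200 mm high; origin: centre of its underside
- foil_cups: bystander: stack of white foil cups, 60 mm diameter, 49 mm high; origin: centre of its underside
- timer: bystander: white wind-up kitchen timer with a red dial, 62 mm square, 42 mm high; origin: centre of its underside
- probe: bystander: probe thermometer, 220 mm long, 19 mm high, with a white body; origin: centre of its underside

How it is judged:
On the way, in this order (a step that is already met when the one before it is completed fails the run):
1. every jar stands upright on the tray, the tray flat on the worktop, and a cock is shut (x of jar_1 in the frame of tray between -0.056 and 0.056 m and y of jar_1 in the frame of tray between -0.061 and 0.061 m and z of jar_1 in the frame of tray between -0.003 and 0.012 m and angle between each of jar_1, jar_2, jar_3, jar_4's own z axis and vertical below 0.2 rad and x of jar_2 in the frame of tray between -0.056 and 0.056 m and y of jar_2 in the frame of tray between -0.061 and 0.061 m and z of jar_2 in the frame of tray between -0.003 and 0.012 m and x of jar_3 in the frame of tray between -0.056 and 0.056 m and y of jar_3 in the frame of tray between -0.061 and 0.061 m and z of jar_3 in the frame of tray between -0.003 and 0.012 m and x of jar_4 in the frame of tray between -0.056 and 0.056 m and y of jar_4 in the frame of tray between -0.061 and 0.061 m and z of jar_4 in the frame of tray between -0.003 and 0.012 m and height (world z) of tray below 0.006 m and angle between tray's own z axis and vertical below 0.04 rad and value of joint any of cock_left, cock_right below 0.12 rad), for 0.2 s.
2. the tray's leading edge is up over the sill of the bay whose cock is shut, its rear edge still down on the worktop in front (((x of head_edge in the frame of bay_left above -0.097 m and height (world z) of head_edge above 0.018 m and y of head_edge in the frame of bay_left between -0.03 and 0.03 m and height (world z) of tail_edge below 0.014 m and x of tail_edge in the frame of bay_left below -0.1 m and value of joint cock_left below 0.12 rad) or (x of tail_edge in the frame of bay_left above -0.097 m and height (world z) of tail_edge above 0.018 m and y of tail_edge in the frame of bay_left between -0.03 and 0.03 m and height (world z) of head_edge below 0.014 m and x of head_edge in the frame of bay_left below -0.1 m and value of joint cock_left below 0.12 rad) or (x of head_edge in the frame of bay_right above -0.097 m and height (world z) of head_edge above 0.018 m and y of head_edge in the frame of bay_right between -0.03 and 0.03 m and height (world z) of tail_edge below 0.014 m and x of tail_edge in the frame of bay_right below -0.1 m and value of joint cock_right below 0.12 rad) or (x of tail_edge in the frame of bay_right above -0.097 m and height (world z) of tail_edge above 0.018 m and y of tail_edge in the frame of bay_right between -0.03 and 0.03 m and height (world z) of head_edge below 0.014 m and x of head_edge in the frame of bay_right below -0.1 m and value of joint cock_right below 0.12 rad))), for 0.1 s.
3. the tray lies flat on the deck of that bay, inside the sill, its cock still shut (((x of tray in the frame of bay_left between -0.018 and 0.018 m and y of tray in the frame of bay_left between -0.018 and 0.018 m and z of tray in the frame of bay_left between -0.005 and 0.006 m and angle between tray's own z axis and vertical below 0.04 rad and value of joint cock_left below 0.12 rad) or (x of tray in the frame of bay_right between -0.018 and 0.018 m and y of tray in the frame of bay_right between -0.018 and 0.018 m and z of tray in the frame of bay_right between -0.005 and 0.006 m and angle between tray's own z axis and vertical below 0.04 rad and value of joint cock_right below 0.12 rad))), for 0.3 s.
4. the cock of that bay is open to its stop (((x of tray in the frame of bay_left between -0.018 and 0.018 m and y of tray in the frame of bay_left between -0.018 and 0.018 m and z of tray in the frame of bay_left between -0.005 and 0.006 m and angle between tray's own z axis and vertical below 0.04 rad and value of joint cock_left above 1.45 rad) or (x of tray in the frame of bay_right between -0.018 and 0.018 m and y of tray in the frame of bay_right between -0.018 and 0.018 m and z of tray in the frame of bay_right between -0.005 and 0.006 m and angle between tray's own z axis and vertical below 0.04 rad and value of joint cock_right above 1.45 rad))), for 0.2 s.
At the end, for the whole second after the job is handed in: the tray lies flat on the deck of the free bay, inside its sill (centre within 18 mm of the bay's centre in x and y); every jar present stands upright on the tray; both cocks are open (over 1.45 rad); the tub is still within 30 mm of the centre of its own bay (((x of tray in the frame of bay_left between -0.018 and 0.018 m and y of tray in the frame of bay_left between -0.018 and 0.018 m and z of tray in the frame of bay_left between -0.005 and 0.006 m and angle between tray's own z axis and vertical below 0.04 rad) or (x of tray in the frame of bay_right between -0.018 and 0.018 m and y of tray in the frame of bay_right between -0.018 and 0.018 m and z of tray in the frame of bay_right between -0.005 and 0.006 m and angle between tray's own z axis and vertical below 0.04 rad)) and value of joint each of cock_left, cock_right above 1.45 rad and x of jar_1 in the frame of tray between -0.056 and 0.056 m and y of jar_1 in the frame of tray between -0.061 and 0.061 m and z of jar_1 in the frame of tray between -0.003 and 0.012 m and angle between each of jar_1, jar_2, jar_3, jar_4's own z axis and vertical below 0.2 rad and x of jar_2 in the frame of tray between -0.056 and 0.056 m and y of jar_2 in the frame of tray between -0.061 and 0.061 m and z of jar_2 in the frame of tray between -0.003 and 0.012 m and x of jar_3 in the frame of tray between -0.056 and 0.056 m and y of jar_3 in the frame of tray between -0.061 and 0.061 m and z of jar_3 in the frame of tray between -0.003 and 0.012 m and x of jar_4 in the frame of tray between -0.056 and 0.056 m and y of jar_4 in the frame of tray between -0.061 and 0.061 m and z of jar_4 in the frame of tray between -0.003 and 0.012 m and horizontal distance between tub_left and bay_left below 0.03 m and horizontal distance between tub_right and bay_right below 0.03 m and linear speed of tray below 0.02 m/s); the robot touches nothing.
It fails at once if the cock of the bay with the tub (the cock whose opposite bay has no tub) is turned below 1.2 rad ((value of joint cock_left below 1.2 rad and horizontal distance between tub_right and bay_right above 0.1 m) or (value of joint cock_right below 1.2 rad and horizontal distance between tub_left and bay_left above 0.1 m)).
It fails at once if the tub is shifted by more than 30 mm (distance of any of tub_left, tub_right from where it was at the start of the episode above 0.03 m).
It fails at once if a bystander is shifted by more than 40 mm (distance of any of sauce_red, sauce_yellow, foil_cups, timer, probe from where it was at the start of the episode above 0.04 m).
Of tub_left, tub_right only 1 to 1 are there at a start; the rules pass over those that are not, and their reading is None.
Of jar_1, jar_2, jar_3, jar_4 only 2 to 4 are there at a start; the rules pass over those that are not, and their reading is None.
At some moment in a run one of jar_1, jar_2, jar_3, jar_4, tray may be knocked a few centimetres aside while the robot is not near it.
It also fails if it takes over 208 s, if anything falls off the work surface, if the arm or the gripper's body presses on something with over 40 N, if the wrist force passes 120 N, or if a joint passes its speed limit or range.

ROBOT

A 6-joint arm with a two-finger parallel gripper is mounted at the origin on a cart in front of the work surface, level with it; the furniture and walls round the work are solid. World frame = base frame: x ahead of the robot, y to its left, z up, the work surface at z = 0. Lengths are in m, angles in rad, forces in N, time in s.
With the tool pointing down it reaches from about 0.3 to 0.875 m from the base axis. Payload 4.2 kg.
Tool frame: the origin (TCP) lies on the centre line of the jaws, within the pads' length; the fingertips stand 22 mm ahead of it and the grasp point (between the pads) lies 3 mm ahead of it; z points along the fingers, y is the line along which they close (so a half turn about z gives the same grasp; the last joint's range is limited). The gripper opens to 85 mm and grips with 20 to 120 N. Pads are 22 mm wide; open, the fingers measure 114 mm over their backs; the gripper's body (76 mm by 85 mm) begins 54 mm behind the grasp point. The pads swing forward as they close: fully open they stand 13 mm farther back than shut.
Start: joints at [1.296, 0.32, 1.565, -0, 1.257, -0.02], TCP at [0.145, 0.556, 0.253] pointing down, gripper open.
Joint ranges: [-3.11, 3.11], [-0.84, 2.01], [0.21, 2.61], [-1.34, 4.49], [0.05, 2.63], [-2.56, 2.56]. Speed limits (rad/s): [2.57, 2.57, 3.14, 3.14, 3.14, 3.14].

INTERFACE

Orientations are given as a unit quaternion [w, x, y, z].
In Python, from rig import * gives the robot as it stands.
- The arm moves only by the tool step_arm, never from a script. Its argument "targets" is a list of rows, each an object with "delta_pos": the shift along the tool's x, y, z in units of 40 mm (1.0 is 40 mm), a list of three; "rotation": the turn, a rotation vector about the tool's x, y, z in units of 10 degrees (1.0 is 10 degrees), a list of three; "claw": the opening, from 0 (shut) to 1 (fully open). A call has 1 to 10 rows; each row shifts and turns the commanded pose from where the row before left it, along the tool's axes as they then stand; what a row does not reach is not made up. A row lasts 1/8 s, in which the tool goes at most 62.5 mm and 10.7 degrees, less where a joint would pass 70% of its speed; a pose out of reach is approached as far as the arm can. A call is refused whole if a number of a shift passes 1 or a number of a turn 1, either way. A call with a gripper value outside its range is refused whole. The fingers move at their own pace and stop on an object; "newtons" is the grip in N (left out, the last holds). Time passes only in rows, so rows that do not move let the fingers close. It gives the time, the measured TCP pose, the force and the opening at its end, in the units of the state.
- sense(): the state, without advancing time (a new reading comes with each control period).
- read_camera(name): name is "side" or "top" or "wrist"; returns a dict with "pixels" (400x640x3 uint8, red, green, blue), "camera_matrix" (3x3 intrinsics, pixels), "k1" (the pictures are not rectified: a ray, as slopes to the right and down, at radius r is drawn at 1 + k1 r^2 times it, then the intrinsics apply), "position" and "attitude" of the camera in the world; the wrist camera has in their place "mount" (4x4, takes a point from camera to tool coordinates, whose origin is the TCP and whose axes are the flange's). Camera axes: x right, y down, z forward; pixel columns grow to the right and rows downward; lengths in m; the calibration is good to about 2 mm. A picture is of the moment at which its call begins: read the wrist's pose just before it. There is no depth.
- close_job(): hands the job in, once; it reports no verdict.
Trained networks look in a picture, given as the dict that the camera call returned (one of the last four; its "shot" number tells which), for a name from the list of things; names that differ only in an ending like _2 or _b are one class to them, and where a whole thing is asked for, a point or a joint stands for the part that bears it (a point fixed in the world has none). Each returns a list of dicts, best first, with "confidence" (0 to 1); they miss things now and then, are a little off and sometimes report something else, mostly with a low value. They report only what shows in the picture. A call takes as long as a camera call.
- look_for(thing, picture): "bbox" ([left, top, right, bottom] in pixels, round what is visible of it).
- tip_of(thing, picture): "point" ([column, row] in pixels: a listed point, or the origin of a listed thing).
The state is a dict: "time_s": time; "qpos": joint angles; "joint_vel": joint speeds; "tau": joint torques, N m; "ee_pos": TCP position; "eef_rot": TCP orientation; "ft_force": force on the tool from outside, world axes, zero at the start; "ft_torque": the same for the moment, N m; "finger_gap": opening from 0.0 (shut) to 1.0 (fully open).
Only numpy, scipy, OpenCV 4.12 (cv2) and the standard library are available. Lean on these libraries where they do the work, as an engineer would, in place of code of your own. Each camera call takes 0.05 s, during which the arm holds its last target. There are 200 camera calls.

## Working session

There is one attempt and no reset: what is moved stays moved. The work goes in short steps, Python scripts to look and compute and a tool call to move; the robot and the scene stay as the last step left them, time stands still between calls to the robot, and variables do not carry over. Pictures are saved under pics/ and viewed, on a budget of 14 in all, crops included, one or two more only if the job needs it, and the job is handed in when it is done.

Besides the shell and the picture viewer there is one more tool, called after ">>>" as name(argument=value, ...) on one line, values as JSON. step_arm: Moves the arm, as the interface text tells. Its arguments: {"type":"object","properties":{"targets":{"type":"array"},"newtons":{"type":"number"}},"required":["targets"]}

```bash
ls; mkdir -p pics; cat > h.py <<'E'
from rig import *
import numpy as np, cv2
from scipy.spatial.transform import Rotation as R
def q2R(q): return R.from_quat([q[1],q[2],q[3],q[0]]).as_matrix()
def pose():
    s=sense(); return np.array(s["ee_pos"]),q2R(s["eef_rot"]),s
def cam(name):
    p,Rm,s=pose(); c=read_camera(name)
    if name=="wrist":
        T=np.eye(4);T[:3,:3]=Rm;T[:3,3]=p;M=T@np.array(c["mount"])
        c["_R"],c["_p"]=M[:3,:3],M[:3,3]
    else:
        a=np.array(c["attitude"]); c["_R"]=q2R(a) if a.size==4 else a.reshape(3,3); c["_p"]=np.array(c["position"])
    return c
def ray(c,uv):
    K=np.array(c["camera_matrix"]);x=np.array([(uv[0]-K[0,2])/K[0,0],(uv[1]-K[1,2])/K[1,1]])
    y=x.copy()
    for _ in range(20): y=x/(1+c["k1"]*(y@y))
    return c["_R"]@np.array([y[0],y[1],1])
def at(c,uv,z):
    d=ray(c,uv);return c["_p"]+d*(z-c["_p"][2])/d[2]
def proj(c,P):
    d=c["_R"].T@(np.array(P,float)-c["_p"]);x=d[:2]/d[2];x=x*(1+c["k1"]*(x@x));K=np.array(c["camera_matrix"])
    return np.array([K[0,0]*x[0]+K[0,2],K[1,1]*x[1]+K[1,2]])
def save(c,n,crop=None,sc=1):
    im=c["pixels"][...,::-1]
    if crop: im=im[crop[1]:crop[3],crop[0]:crop[2]]
    cv2.imwrite("pics/"+n,cv2.resize(im,None,fx=sc,fy=sc))
E
python3 - <<'E'
from h import *
t=cam("top");s=cam("side")
save(t,"top1.png");save(s,"side1.png")
print(t["position"],s["position"],s["_R"])
Z=dict(tray=0,warmer=0,bay_left=.012,bay_right=.012,lever_left=.098,lever_right=.098,jar_1=0,tub_left=.012,sauce_red=0,sauce_yellow=0,foil_cups=0,timer=0,probe=0,head_edge=0,tail_edge=0)
for n,z in Z.items():
    for c in (t,s):
        print(n,c is t and "top" or "side",[(round(o["confidence"],2),np.round(o["point"]).tolist(),np.round(at(c,o["point"],z),3)[:2].tolist()) for o in tip_of(n,c)][:5])
print(sense())
E
```

```text
pics
[0.39440565 0.18693264 1.10247181] [0.42150578 0.85187406 0.61689147] [[-0.99164485 -0.07915919  0.10185441]
 [-0.12899033  0.61712323 -0.77622188]
 [-0.00141162 -0.78287466 -0.62217784]]
tray top [(0.97, [364.0, 215.0], [0.443, 0.033]), (0.63, [326.0, 119.0], [0.725, 0.135])]
tray side [(0.69, [345.0, 198.0], [0.45, 0.052])]
warmer top [(0.91, [336.0, 138.0], [0.668, 0.105])]
warmer side [(0.91, [259.0, 203.0], [0.679, 0.105]), (0.47, [276.0, 162.0], [0.676, -0.105])]
bay_left top [(0.89, [276.0, 131.0], [0.689, 0.28])]
bay_left side [(0.8, [236.0, 247.0], [0.686, 0.284]), (0.36, [255.0, 165.0], [0.732, -0.058])]
bay_right top []
bay_right side [(0.77, [278.0, 161.0], [0.667, -0.09])]
lever_left top [(0.62, [326.0, 118.0], [0.697, 0.139])]
lever_left side [(0.66, [368.0, 348.0], [0.385, 0.547]), (0.48, [247.0, 182.0], [0.686, 0.149])]
lever_right top [(0.75, [203.0, 242.0], [0.377, 0.465]), (0.74, [357.0, 118.0], [0.696, 0.056])]
lever_right side [(0.47, [254.0, 163.0], [0.692, 0.064])]
jar_1 top [(0.8, [276.0, 192.0], [0.513, 0.284]), (0.66, [283.0, 229.0], [0.407, 0.264]), (0
[... 1396 characters left out ...]
 0.28])]
{'time_s': 1.6, 'qpos': array([ 1.29600637e+00,  3.19615742e-01,  1.56445682e+00, -5.16253346e-05,
        1.25740013e+00, -1.99815106e-02]), 'joint_vel': array([-4.94846333e-04,  1.22627844e-04, -4.96618105e-05,  5.01611848e-04,
       -1.06177075e-03,  1.07797163e-04]), 'tau': array([ 1.56226997e-04, -4.15416133e+01, -2.34414911e+01,  1.36776154e-05,
        2.83700383e-04,  8.35971932e-07]), 'ee_pos': array([0.14494654, 0.55646515, 0.25334569]), 'eef_rot': array([3.30977082e-05, 1.27051942e-01, 9.91896063e-01, 5.57225860e-05]), 'ft_force': array([-0.75586853,  0.23816085, -0.32478631]), 'ft_torque': array([-0.01243362, -0.0110644 , -0.00287832]), 'finger_gap': 1.0022835281220575}
```

View pics/top1.png

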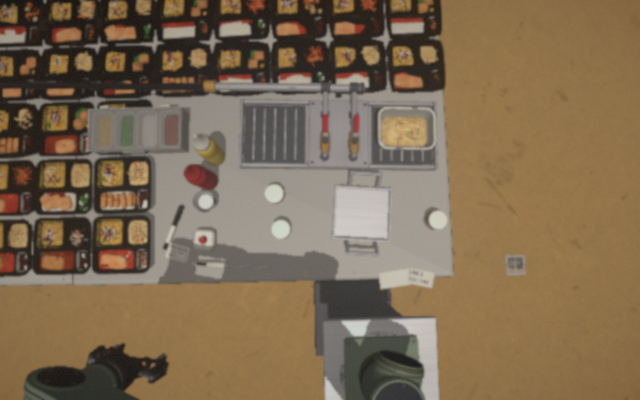

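View pics/side1.png

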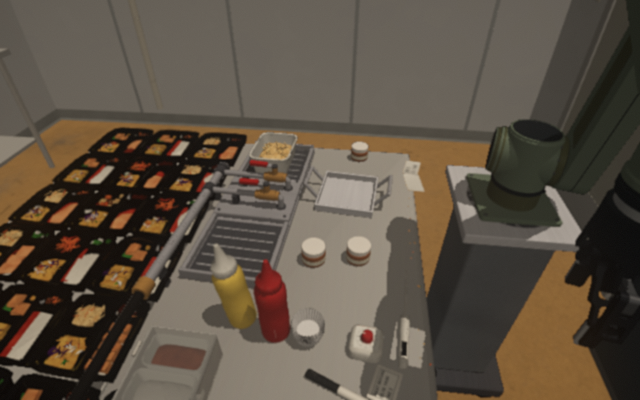

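The top view shows the tub in the right bay, so the left bay is free, with both levers pointing away from the robot. The tray is near px (361,212). There are three jars, at px (275,192), (281,228) and (437,218). The side view agrees. I'll move to a central hover point for a close look.

>>> step_arm(targets=[{"delta_pos": [0,0,-1],"rotation": [0,0,-0.73],"claw": 1},{"delta_pos": [0,0,-1],"rotation": [0,0,-0.73],"claw": 1},{"delta_pos": [-0.7,-0.9,-0.1],"rotation": [0,0,0],"claw": 1},{"delta_pos": [-0.7,-0.9,-0.1],"rotation": [0,0,0],"claw": 1},{"delta_pos": [-0.7,-0.9,0],"rotation": [0,0,0],"claw": 1},{"delta_pos": [-0.7,-0.9,0],"rotation": [0,0,0],"claw": 1},{"delta_pos": [-0.7,-0.9,0],"rotation": [0,0,0],"claw": 1},{"delta_pos": [-0.7,-0.9,0],"rotation": [0,0,0],"claw": 1},{"delta_pos": [-0.7,-0.9,0],"rotation": [0,0,0],"claw": 1},{"delta_pos": [-0.7,-0.9,0],"rotation": [0,0,0],"claw": 1}])

```text
time_s: 2.85
ee_pos: [0.3697, 0.2672, 0.3415]
eef_rot: [0.0, -0.0, 1.0, 0.0]
ft_force: [0.2, 1.0, 0.5]
finger_gap: 0.999
```

>>> step_arm(targets=[{"delta_pos": [-0.7,-0.9,0],"rotation": [0,0,0],"claw": 1},{"delta_pos": [-0.7,-0.9,0],"rotation": [0,0,0],"claw": 1},{"delta_pos": [0,0,0],"rotation": [0,0,0],"claw": 1},{"delta_pos": [0,0,0],"rotation": [0,0,0],"claw": 1}])

```text
time_s: 3.35
ee_pos: [0.4247, 0.1966, 0.3413]
eef_rot: [-0.0, 0.0, 1.0, 0.0]
ft_force: [-0.9, -0.3, -0.3]
finger_gap: 1.004
```

```bash
cat >> h.py <<'E'
def goto(x,y,z,ang=None):
    "print shift in tool units to world target; ang=tool-x world angle"
    p,Rm,s=pose();d=(Rm.T@(np.array([x,y,z])-p))/.04
    print("units",np.round(d,2),"xang",round(np.degrees(np.arctan2(Rm[1,0],Rm[0,0])),1),"tilt",round(np.degrees(np.arccos(-Rm[2,2])),2))
E
python3 - <<'E'
from h import *
w=cam("wrist");save(w,"w1.png")
p,Rm,s=pose();print(p,s["time_s"],s["qpos"]);print(Rm.round(3));print(w["mount"])
for n,z in dict(tray=0,head_edge=0,tail_edge=0,jar_1=0,bay_left=.012,lever_left=.098,warmer=0).items():
    print(n,[(round(o["confidence"],2),np.round(o["point"]).tolist(),np.round(at(w,o["point"],z),3)[:2].tolist()) for o in tip_of(n,w)][:5])
E
```

```text
[0.42447959 0.19698208 0.34134125] 3.4 [ 4.09524911e-01  1.01869207e-01  1.62911598e+00  6.05443987e-04
  1.41064534e+00 -1.16194686e+00]
[[-1.    -0.001 -0.   ]
 [-0.001  1.     0.001]
 [ 0.     0.001 -1.   ]]
[[-5.04736275e-04 -9.64070126e-01 -2.65647392e-01  6.73099325e-02]
 [ 9.99999588e-01 -6.86928494e-04  5.92933254e-04  8.63239085e-04]
 [-7.54110000e-04 -2.65646983e-01  9.64070076e-01 -1.20526815e-01]
 [ 0.00000000e+00  0.00000000e+00  0.00000000e+00  1.00000000e+00]]
tray [(0.73, [229.0, 182.0], [0.451, 0.042]), (0.19, [99.0, 164.0], [0.422, -0.162])]
head_edge [(0.97, [227.0, 225.0], [0.523, 0.031])]
tail_edge []
jar_1 [(0.7, [377.0, 160.0], [0.418, 0.273]), (0.64, [99.0, 162.0], [0.418, -0.162]), (0.62, [386.0, 213.0], [0.503, 0.291])]
bay_left [(0.89, [382.0, 313.0], [0.681, 0.291]), (0.2, [378.0, 157.0], [0.411, 0.272])]
lever_left [(0.5, [230.0, 222.0], [0.484, 0.071])]
warmer [(0.61, [277.0, 308.0], [0.679, 0.107])]
```

View pics/w1.png

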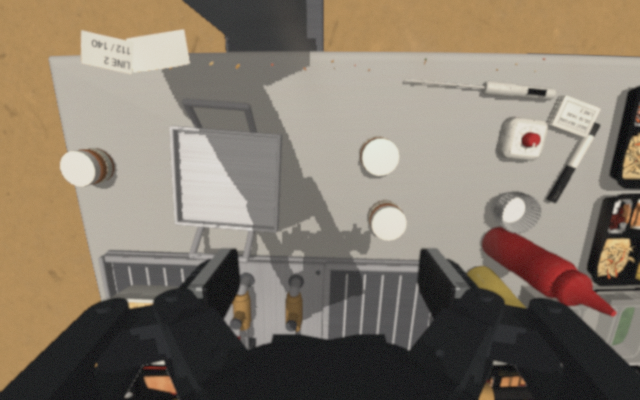

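The wrist view (up is toward the robot) shows caps near px (380,157), (388,221) and (82,168). The tray rim corners are near (173,129), (281,134), (277,230) and (176,222). I'll project these at their known heights.

```bash
python3 - <<'E'
from h import *
w=cam("wrist");im=w["pixels"]
for n,uv in dict(jA=(380,157),jB=(388,221),jC=(80,168)).items():
    u,v=uv;sub=im[v-26:v+26,u-26:u+26].astype(int)
    m=((sub.min(2)>205)).astype(np.uint8)
    k,l,st,ce=cv2.connectedComponentsWithStats(m);i=1+np.argmax(st[1:,4])
    c=np.array([u-26,v-26])+st[i,:2]+(st[i,2:4]-1)/2
    print(n,c,st[i,2:5],at(w,c,.044).round(4))
P=np.array([at(w,c,.02) for c in [(173,129),(281,134),(277,230),(176,222)]])[:,:2]
print("rim",P.round(3),P.mean(0))
print("barHead",[at(w,c,.054).round(3) for c in [(190,257),(252,259)]],"barTail",[at(w,c,.054).round(3) for c in [(187,104),(253,106)]])
print("warmer front edge",[at(w,c,.024).round(3) for c in [(108,254),(325,262),(420,266)]])
for n in ("warmer","bay_left"): 
    print(look_for(n,w)[:2])
E
```

```text
jA [380.  156.5] [ 35  34 953] [0.4067 0.2698 0.044 ]
jB [388.5 223.5] [ 32  30 758] [0.5052 0.2869 0.044 ]
jC [ 77. 168.] [ 31  33 793] [ 0.4219 -0.1621  0.044 ]
rim [[ 0.37  -0.027]
 [ 0.377  0.13 ]
 [ 0.525  0.117]
 [ 0.512 -0.041]] [0.44571857 0.04492956]
barHead [array([ 0.555, -0.009,  0.054]), array([0.558, 0.084, 0.054])] barTail [array([0.337, 0.013, 0.054]), array([0.34 , 0.1  , 0.054])]
warmer front edge [array([ 0.565, -0.159,  0.024]), array([0.578, 0.193, 0.024]), array([0.585, 0.346, 0.024])]
[{'bbox': [98.7, 249.2, 529.4, 400.0], 'confidence': 0.64}]
[{'bbox': [98.4, 248.8, 532.3, 398.1], 'confidence': 0.86}]
```

>>> step_arm(targets=[{"delta_pos": [0.22,0.91,0.2],"rotation": [0,0,0],"claw": 1},{"delta_pos": [0.22,0.91,0.6],"rotation": [0,0,0],"claw": 1},{"delta_pos": [0,0,1],"rotation": [0,0,0],"claw": 1},{"delta_pos": [0,0,1],"rotation": [0,0,0],"claw": 1},{"delta_pos": [0,0,1],"rotation": [0,0,0],"claw": 1},{"delta_pos": [0,0,1],"rotation": [0,0,0],"claw": 1},{"delta_pos": [0,0,1],"rotation": [0,0,0],"claw": 1},{"delta_pos": [0,0,0.9],"rotation": [0,0,0],"claw": 1},{"delta_pos": [0,0,0.8],"rotation": [0,0,0],"claw": 1},{"delta_pos": [0,0,0],"rotation": [0,0,0],"claw": 1}])

```text
time_s: 5.15
ee_pos: [0.4061, 0.2685, 0.0396]
eef_rot: [-0.002, 0.0, 1.0, -0.001]
ft_force: [0.9, 0.6, 0.1]
finger_gap: 0.998
```

>>> step_arm(targets=[{"delta_pos": [0,0,0],"rotation": [0,0,0],"claw": 0.4},{"delta_pos": [0,0,0],"rotation": [0,0,0],"claw": 0.4},{"delta_pos": [0,0,0],"rotation": [0,0,0],"claw": 0.4},{"delta_pos": [0,0,0],"rotation": [0,0,0],"claw": 0.4},{"delta_pos": [0,0,0],"rotation": [0,0,0],"claw": 0.4}], newtons=30)

```text
time_s: 5.78
ee_pos: [0.4083, 0.2699, 0.043]
eef_rot: [0.002, -0.0, 1.0, 0.001]
ft_force: [-0.1, -0.7, 7.4]
finger_gap: 0.62
```

>>> step_arm(targets=[{"delta_pos": [0,0,-1],"rotation": [0,0,0],"claw": 0.4},{"delta_pos": [0,0,-1],"rotation": [0,0,0],"claw": 0.4},{"delta_pos": [-0.04,-0.9,0],"rotation": [0,0,0],"claw": 0.4},{"delta_pos": [-0.04,-0.9,0],"rotation": [0,0,0],"claw": 0.4},{"delta_pos": [-0.04,-0.9,0],"rotation": [0,0,0],"claw": 0.4},{"delta_pos": [-0.04,-0.9,0],"rotation": [0,0,0],"claw": 0.4},{"delta_pos": [0,-0.8,0],"rotation": [0,0,0],"claw": 0.4},{"delta_pos": [0,0,0],"rotation": [0,0,0],"claw": 0.4},{"delta_pos": [0,0,0],"rotation": [0,0,0],"claw": 0.4}])

```text
time_s: 6.9
ee_pos: [0.414, 0.0936, 0.1217]
eef_rot: [0.001, 0.0, 1.0, 0.0]
ft_force: [-0.0, -0.4, -1.2]
finger_gap: 0.62
```

```bash
python3 - <<'E'
from h import *
goto(.415,.094,.048)
print(sense()["finger_gap"])
w=cam("wrist");save(w,"w2.png");t=cam("top")
for n in ("tray","head_edge","tail_edge"):
    for c in (w,t): print(n,[(round(o["confidence"],2),np.round(at(c,o["point"],0),3)[:2].tolist()) for o in tip_of(n,c)][:2])
E
```

```text
units [-0.02  0.01  1.84] xang 180.0 tilt 0.07
0.620276494449029
tray [(0.76, [0.444, 0.04])]
tray []
head_edge [(0.63, [0.52, 0.035])]
head_edge [(0.57, [0.523, 0.041]), (0.41, [0.379, 0.049])]
tail_edge [(0.9, [0.372, 0.048])]
tail_edge [(0.67, [0.374, 0.05]), (0.26, [0.678, -0.09])]
```

View pics/w2.png

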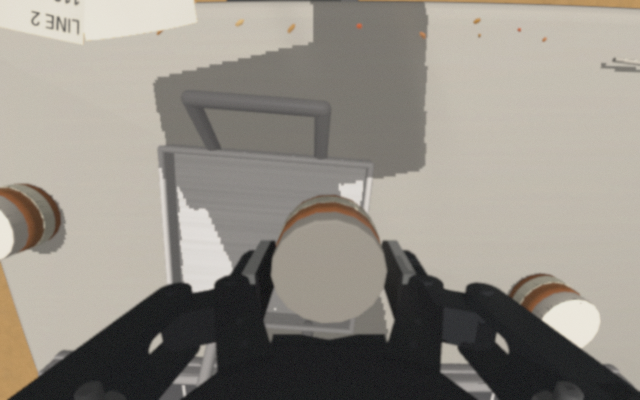

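The jar is held over the tray's near right area in the picture, clear of the right wall at px (370,165). The estimates agree, so I'm lowering it.

>>> step_arm(targets=[{"delta_pos": [0,-0.05,0.8],"rotation": [0,0,0],"claw": 0.4},{"delta_pos": [0,0,0.7],"rotation": [0,0,0],"claw": 0.4},{"delta_pos": [0,0,0.35],"rotation": [0,0,0],"claw": 0.4},{"delta_pos": [0,0,0],"rotation": [0,0,0],"claw": 0.4},{"delta_pos": [0,0,0.0],"rotation": [0,0,0],"claw": 0.8},{"delta_pos": [0,0,0],"rotation": [0,0,0],"claw": 0.8},{"delta_pos": [0,0,0],"rotation": [0,0,0],"claw": 0.8},{"delta_pos": [0,0,-1],"rotation": [0,0,0],"claw": 0.8},{"delta_pos": [0,0,-1],"rotation": [0,0,0],"claw": 0.8},{"delta_pos": [0,0,-0.5],"rotation": [0,0,0],"claw": 1}])

```text
time_s: 8.55
ee_pos: [0.4146, 0.0914, 0.1496]
eef_rot: [0.002, 0.0, 1.0, 0.0]
ft_force: [-0.4, 0.5, -0.5]
finger_gap: 0.979
```

```bash
python3 - <<'E'
from h import *
goto(.422,-.162,.042);goto(.504,.287,.042)
for n in ("wrist","top"):
    c=cam(n)
    print([(round(o["confidence"],2),np.round(o["point"]).tolist(),np.round(at(c,o["point"],0),3)[:2].tolist()) for o in tip_of("jar_1",c)][:5])
    if n=="wrist": 
        for uv in look_for("jar_1",c)[:4]: print(uv)
E
```

```text
units [-0.18 -6.34  2.68] xang 180.0 tilt 0.22
units [-2.23  4.89  2.7 ] xang 180.0 tilt 0.22
[(0.98, [517.0, 278.0], [0.503, 0.285]), (0.94, [66.0, 201.0], [0.42, -0.158]), (0.85, [331.0, 198.0], [0.418, 0.095])]
{'bbox': [296.7, 170.3, 361.7, 237.7], 'confidence': 0.73}
{'bbox': [493.6, 259.4, 574.8, 308.8], 'confidence': 0.6}
{'bbox': [1.5, 175.8, 87.5, 245.6], 'confidence': 0.55}
[(0.79, [432.0, 220.0], [0.423, -0.163]), (0.7, [276.0, 193.0], [0.51, 0.282])]
```

>>> step_arm(targets=[{"delta_pos": [-0.03,-0.9,0],"rotation": [0,0,0],"claw": 1},{"delta_pos": [-0.03,-0.9,0],"rotation": [0,0,0],"claw": 1},{"delta_pos": [-0.03,-0.9,0],"rotation": [0,0,0],"claw": 1},{"delta_pos": [-0.03,-0.9,0],"rotation": [0,0,0],"claw": 1},{"delta_pos": [-0.03,-0.9,0],"rotation": [0,0,0],"claw": 1},{"delta_pos": [-0.03,-0.9,0],"rotation": [0,0,0],"claw": 1},{"delta_pos": [0,-0.9,0],"rotation": [0,0,0],"claw": 1},{"delta_pos": [0,0,0],"rotation": [0,0,0],"claw": 1},{"delta_pos": [0,0,0.6],"rotation": [0,0,0],"claw": 1},{"delta_pos": [0,0,0.6],"rotation": [0,0,0],"claw": 1}])

```text
time_s: 10.05
ee_pos: [0.4203, -0.1598, 0.0979]
eef_rot: [-0.001, -0.0, 1.0, 0.001]
ft_force: [0.8, 0.2, 0.0]
finger_gap: 1.0
```

>>> step_arm(targets=[{"delta_pos": [0,0,0.7],"rotation": [0,0,0],"claw": 1},{"delta_pos": [0,0,0.75],"rotation": [0,0,0],"claw": 1},{"delta_pos": [0,0,0],"rotation": [0,0,0],"claw": 1},{"delta_pos": [0,0,0],"rotation": [0,0,0],"claw": 0.4},{"delta_pos": [0,0,0],"rotation": [0,0,0],"claw": 0.4},{"delta_pos": [0,0,0],"rotation": [0,0,0],"claw": 0.4},{"delta_pos": [0,0,0],"rotation": [0,0,0],"claw": 0.4},{"delta_pos": [0,0,0],"rotation": [0,0,0],"claw": 0.4}])

```text
time_s: 11.05
ee_pos: [0.4219, -0.161, 0.0426]
eef_rot: [0.001, 0.0, 1.0, -0.0]
ft_force: [-0.1, 1.1, 6.1]
finger_gap: 0.62
```

>>> step_arm(targets=[{"delta_pos": [0,0,-1],"rotation": [0,0,0],"claw": 0.4},{"delta_pos": [0,0,-1],"rotation": [0,0,0],"claw": 0.4},{"delta_pos": [0.09,0.82,0],"rotation": [0,0,0],"claw": 0.4},{"delta_pos": [0.09,0.82,0],"rotation": [0,0,0],"claw": 0.4},{"delta_pos": [0.09,0.82,0],"rotation": [0,0,0],"claw": 0.4},{"delta_pos": [0.09,0.82,0],"rotation": [0,0,0],"claw": 0.4},{"delta_pos": [0,0.82,0],"rotation": [0,0,0],"claw": 0.4},{"delta_pos": [0,0,0],"rotation": [0,0,0],"claw": 0.4},{"delta_pos": [0,0,0],"rotation": [0,0,0],"claw": 0.4}])

```text
time_s: 12.18
ee_pos: [0.4065, 0.003, 0.1215]
eef_rot: [0.0, -0.0, 1.0, -0.0]
ft_force: [0.0, 0.1, -1.2]
finger_gap: 0.623
```

```bash
python3 - <<'E'
from h import *
goto(.407,.003,.0475)
w=cam("wrist")
for n in ("tray","head_edge","tail_edge","jar_1"):
    for c in (w,): print(n,[(round(o["confidence"],2),np.round(at(c,o["point"],0),3)[:2].tolist()) for o in tip_of(n,c)][:4])
E
```

```text
units [-0.01  0.    1.85] xang -180.0 tilt 0.03
tray [(0.56, [0.448, 0.043])]
head_edge [(0.71, [0.517, 0.035]), (0.53, [0.439, 0.006])]
tail_edge [(0.87, [0.372, 0.048])]
jar_1 [(0.71, [0.438, 0.004]), (0.65, [0.5, 0.286])]
```

Tray unmoved; place.

>>> step_arm(targets=[{"delta_pos": [0,0,0.8],"rotation": [0,0,0],"claw": 0.4},{"delta_pos": [0,0,0.7],"rotation": [0,0,0],"claw": 0.4},{"delta_pos": [0,0,0.35],"rotation": [0,0,0],"claw": 0.4},{"delta_pos": [0,0,0],"rotation": [0,0,0],"claw": 0.4},{"delta_pos": [0,0,0.0],"rotation": [0,0,0],"claw": 0.8},{"delta_pos": [0,0,0],"rotation": [0,0,0],"claw": 0.8},{"delta_pos": [0,0,0],"rotation": [0,0,0],"claw": 0.8},{"delta_pos": [0,0,-1],"rotation": [0,0,0],"claw": 0.8},{"delta_pos": [0,0,-1],"rotation": [0,0,0],"claw": 0.8},{"delta_pos": [0,0,-1],"rotation": [0,0,0],"claw": 1}])

```text
time_s: 13.68
ee_pos: [0.4064, 0.0033, 0.1688]
eef_rot: [0.0, -0.0, 1.0, 0.0]
ft_force: [1.1, 0.3, -0.9]
finger_gap: 0.982
```

```bash
python3 - <<'E'
from h import *
goto(.504,.287,.042)
w=cam("wrist");t=cam("top")
for n in ("tray","jar_1"):
    for c in (w,t): print(n,[(round(o["confidence"],2),np.round(at(c,o["point"],0),3)[:2].tolist()) for o in tip_of(n,c)][:4])
E
```

```text
units [-2.44  7.09  3.17] xang -180.0 tilt 0.03
tray [(0.98, [0.447, 0.042])]
tray []
jar_1 [(0.94, [0.502, 0.287]), (0.79, [0.407, 0.003]), (0.63, [0.417, 0.095])]
jar_1 [(0.75, [0.378, 0.052]), (0.72, [0.418, 0.091]), (0.44, [0.41, 0.004])]
```

>>> step_arm(targets=[{"delta_pos": [-0.3,0.89,0],"rotation": [0,0,0],"claw": 1},{"delta_pos": [-0.3,0.89,0],"rotation": [0,0,0],"claw": 1},{"delta_pos": [-0.3,0.89,0],"rotation": [0,0,0],"claw": 1},{"delta_pos": [-0.3,0.89,0],"rotation": [0,0,0],"claw": 1},{"delta_pos": [-0.3,0.89,0],"rotation": [0,0,0],"claw": 1},{"delta_pos": [-0.3,0.89,0],"rotation": [0,0,0],"claw": 1},{"delta_pos": [-0.3,0.89,0],"rotation": [0,0,0],"claw": 1},{"delta_pos": [-0.3,0.86,0],"rotation": [0,0,0],"claw": 1},{"delta_pos": [0,0,0.6],"rotation": [0,0,0],"claw": 1},{"delta_pos": [0,0,0.6],"rotation": [0,0,0],"claw": 1}])

```text
time_s: 15.22
ee_pos: [0.5018, 0.2871, 0.1168]
eef_rot: [-0.001, -0.0, 1.0, -0.001]
ft_force: [0.1, -0.9, 0.4]
finger_gap: 0.998
```

>>> step_arm(targets=[{"delta_pos": [0,0,0.7],"rotation": [0,0,0],"claw": 1},{"delta_pos": [0,0,0.7],"rotation": [0,0,0],"claw": 1},{"delta_pos": [0,0,0.57],"rotation": [0,0,0],"claw": 1},{"delta_pos": [0,0,0],"rotation": [0,0,0],"claw": 1},{"delta_pos": [0,0,0],"rotation": [0,0,0],"claw": 0.4},{"delta_pos": [0,0,0],"rotation": [0,0,0],"claw": 0.4},{"delta_pos": [0,0,0],"rotation": [0,0,0],"claw": 0.4},{"delta_pos": [0,0,0],"rotation": [0,0,0],"claw": 0.4},{"delta_pos": [0,0,0],"rotation": [0,0,0],"claw": 0.4}])

```text
time_s: 16.35
ee_pos: [0.5032, 0.2872, 0.0416]
eef_rot: [0.001, -0.0, 1.0, 0.001]
ft_force: [0.8, -0.4, 6.0]
finger_gap: 0.618
```

>>> step_arm(targets=[{"delta_pos": [0,0,-1],"rotation": [0,0,0],"claw": 0.4},{"delta_pos": [0,0,-1],"rotation": [0,0,0],"claw": 0.4},{"delta_pos": [0.07,-0.88,0],"rotation": [0,0,0],"claw": 0.4},{"delta_pos": [0.07,-0.88,0],"rotation": [0,0,0],"claw": 0.4},{"delta_pos": [0.07,-0.88,0],"rotation": [0,0,0],"claw": 0.4},{"delta_pos": [0.07,-0.88,0],"rotation": [0,0,0],"claw": 0.4},{"delta_pos": [0.07,-0.88,0],"rotation": [0,0,0],"claw": 0.4},{"delta_pos": [0.07,-0.88,0],"rotation": [0,0,0],"claw": 0.4},{"delta_pos": [0.07,-0.88,0],"rotation": [0,0,0],"claw": 0.4},{"delta_pos": [0,0,0],"rotation": [0,0,0],"claw": 0.4}])

```text
time_s: 17.6
ee_pos: [0.4822, 0.0388, 0.1202]
eef_rot: [-0.001, 0.002, 1.0, -0.0]
ft_force: [0.3, -0.4, -1.0]
finger_gap: 0.617
```

```bash
python3 - <<'E'
from h import *
goto(.483,.040,.0475)
w=cam("wrist")
for n in ("tray","head_edge","tail_edge","jar_1"):
    for c in (w,): print(n,[(round(o["confidence"],2),np.round(at(c,o["point"],0),3)[:2].tolist()) for o in tip_of(n,c)][:4])
E
```

```text
units [-0.02  0.03  1.82] xang 179.8 tilt 0.07
tray [(0.57, [0.446, 0.041])]
head_edge [(0.28, [0.517, 0.037])]
tail_edge [(0.55, [0.371, 0.049])]
jar_1 [(0.93, [0.406, 0.003]), (0.84, [0.521, 0.04]), (0.81, [0.416, 0.096])]
```

>>> step_arm(targets=[{"delta_pos": [0,0,0.8],"rotation": [0,0,0],"claw": 0.4},{"delta_pos": [0,0,0.7],"rotation": [0,0,0],"claw": 0.4},{"delta_pos": [0,0,0.35],"rotation": [0,0,0],"claw": 0.4},{"delta_pos": [0,0,0],"rotation": [0,0,0],"claw": 0.4},{"delta_pos": [0,0,0.0],"rotation": [0,0,0],"claw": 0.8},{"delta_pos": [0,0,0],"rotation": [0,0,0],"claw": 0.8},{"delta_pos": [0,0,0],"rotation": [0,0,0],"claw": 0.8},{"delta_pos": [0,0,-1],"rotation": [0,0,0],"claw": 0.8},{"delta_pos": [0,0,-1],"rotation": [0,0,0],"claw": 0.8},{"delta_pos": [0,0,-1],"rotation": [0,0,0],"claw": 0.5}])

```text
time_s: 19.1
ee_pos: [0.4828, 0.0404, 0.1681]
eef_rot: [0.0, 0.0, 1.0, 0.0]
ft_force: [1.2, 0.2, 0.2]
finger_gap: 0.603
```

>>> step_arm(targets=[{"delta_pos": [0.2,0.4,-1],"rotation": [0,0,0],"claw": 0},{"delta_pos": [0.2,0.4,-1],"rotation": [0,0,0],"claw": 0},{"delta_pos": [0,0.4,-1],"rotation": [0,0,0],"claw": 0},{"delta_pos": [0,0,0],"rotation": [0,0,0],"claw": 0}])

```text
time_s: 19.6
ee_pos: [0.4683, 0.0894, 0.29]
eef_rot: [0.004, -0.001, 1.0, 0.001]
ft_force: [0.1, -1.4, 0.1]
finger_gap: 0.004
```

```bash
python3 - <<'E'
from h import *
w=cam("wrist");save(w,"w3.png")
p,Rm,s=pose();print(p)
for n,z in dict(tray=0,head_edge=0,tail_edge=0,jar_1=0,bay_left=.012,lever_left=.098,warmer=0,lever_right=.098).items():
    print(n,[(round(o["confidence"],2),np.round(o["point"]).tolist(),np.round(at(w,o["point"],z),3)[:2].tolist()) for o in tip_of(n,w)][:5])
E
```

```text
[0.46722606 0.08875802 0.28786221]
tray [(0.62, [293.0, 152.0], [0.445, 0.042]), (0.38, [455.0, 306.0], [0.688, 0.293])]
head_edge [(0.79, [288.0, 204.0], [0.519, 0.033]), (0.45, [295.0, 150.0], [0.442, 0.045])]
tail_edge [(0.67, [456.0, 304.0], [0.686, 0.295]), (0.56, [296.0, 95.0], [0.372, 0.049]), (0.48, [330.0, 131.0], [0.417, 0.093])]
jar_1 [(0.96, [294.0, 181.0], [0.485, 0.043]), (0.8, [330.0, 130.0], [0.417, 0.093]), (0.57, [262.0, 122.0], [0.407, 0.002])]
bay_left [(0.61, [455.0, 306.0], [0.681, 0.287])]
lever_left []
warmer [(0.5, [582.0, 48.0], [0.312, 0.415]), (0.22, [264.0, 122.0], [0.406, 0.006])]
lever_right [(0.42, [216.0, 302.0], [0.614, -0.044]), (0.29, [289.0, 203.0], [0.49, 0.048]), (0.18, [454.0, 304.0], [0.617, 0.243])]
```

View pics/w3.png

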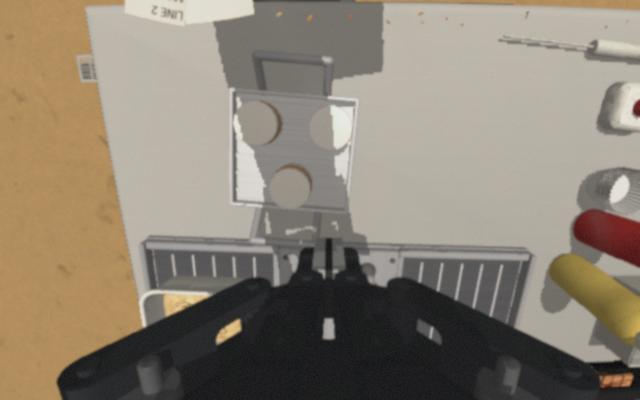

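All three jars stand in the tray, with caps at px (257,122), (331,128) and (291,186). The warmer's front corners are at about (145,238) and (530,250). I'll fit the warmer pose from these.

```bash
python3 - <<'E'
from h import *
w=cam("wrist");t=cam("top")
a=at(w,(145,237),.027);b=at(w,(530,249),.027);print(a,b)
d=(b-a)[:2];print(np.linalg.norm(d),np.arctan2(-d[0],d[1]));yaw=np.arctan2(-d[0],d[1])
X=np.array([np.cos(yaw),np.sin(yaw)]);Y=np.array([-np.sin(yaw),np.cos(yaw)])
m=(a+b)[:2]/2+.1*X
print("warmer",m,"bayL",m+.183*Y,"axisL",m-.035*X+.04*Y,"leverL",m+.015*X+.04*Y)
save(t,"top2.png",(220,70,460,180),3.3)
for c in [(241,101),(436,104),(438,167),(239,166)]: print(at(t,c,.027).round(3))
for k in (t,w): print([(round(o["confidence"],2),np.round(o["point"]).tolist(),np.round(at(k,o["point"],.012),3)[:2].tolist()) for o in tip_of("bay_left",k)][:2])
print([(round(o["confidence"],2),np.round(o["point"]).tolist(),np.round(at(t,o["point"],.098),3)[:2].tolist()) for o in tip_of("lever_left",t)+tip_of("lever_right",t)])
E
```

```text
[ 0.55281994 -0.16243663  0.027     ] [0.57151754 0.37002183 0.027     ]
0.5327866524920686 -0.035101183806434656
warmer [0.66210714 0.1002832 ] bayL [0.66852934 0.28317048] axisL [0.62853246 0.14148685] leverL [0.67850166 0.13973215]
[0.775 0.377 0.027]
[ 0.756 -0.184  0.027]
[ 0.572 -0.179  0.027]
[0.587 0.383 0.027]
[(0.64, [274.0, 131.0], [0.69, 0.284])]
[]
[(0.57, [326.0, 120.0], [0.692, 0.14]), (0.27, [323.0, 121.0], [0.692, 0.147])]
```

View pics/top2.png

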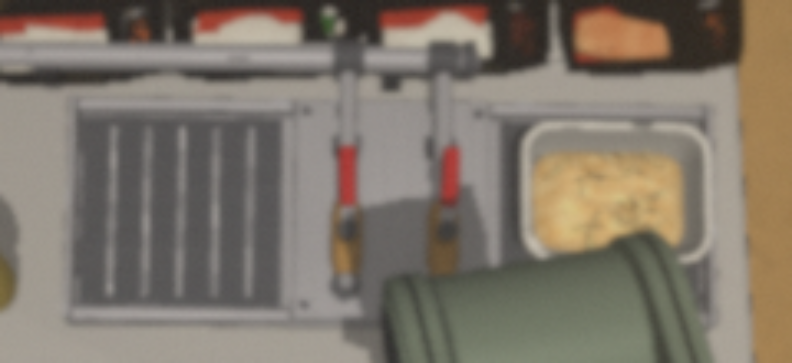

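The top crop shows both levers along their pipes and the empty left bay. Combining estimates puts the warmer centre near (0.679, 0.102) with yaw about -0.037, so the left cock's axis is near (0.6455, 0.143). Next I turn the tool for the lever push.

>>> step_arm(targets=[{"delta_pos": [0,0,0],"rotation": [0,0,1],"claw": 0},{"delta_pos": [0,0,0],"rotation": [0,0,1],"claw": 0},{"delta_pos": [0,0,0],"rotation": [0,0,1],"claw": 0},{"delta_pos": [0,0,0],"rotation": [0,0,1],"claw": 0},{"delta_pos": [0,0,0],"rotation": [0,0,1],"claw": 0},{"delta_pos": [0,0,0],"rotation": [0,0,1],"claw": 0},{"delta_pos": [0,0,0],"rotation": [0,0,1],"claw": 0},{"delta_pos": [0,0,0],"rotation": [0,0,1],"claw": 0},{"delta_pos": [0,0,0],"rotation": [0,0,1],"claw": 0},{"delta_pos": [0,0,0],"rotation": [0,0,0.2],"claw": 0}])

```text
time_s: 21.6
ee_pos: [0.4669, 0.0885, 0.2865]
eef_rot: [-0.0, 0.719, 0.695, 0.0]
ft_force: [0.2, -0.4, -0.1]
finger_gap: 0.001
```

```bash
python3 - <<'E'
from h import *
goto(.6943,.1084,.20)
w=cam("wrist");p=pose();print(p[0]);save(w,"w4.png")
for n in ("lever_left","lever_right"): print([(round(o["confidence"],2),np.round(o["point"]).tolist(),np.round(at(w,o["point"],.098),3)[:2].tolist()) for o in tip_of(n,w)][:3])
E
```

```text
units [0.7  5.66 2.16] xang 88.0 tilt 0.01
[0.46692799 0.08847559 0.28650702]
[(0.61, [549.0, 125.0], [0.693, 0.145])]
[(0.6, [531.0, 208.0], [0.687, 0.057])]
```

>>> step_arm(targets=[{"delta_pos": [0.12,0.94,0],"rotation": [0,0,0],"claw": 0},{"delta_pos": [0.12,0.94,0],"rotation": [0,0,0],"claw": 0},{"delta_pos": [0.12,0.94,0],"rotation": [0,0,0],"claw": 0},{"delta_pos": [0.12,0.94,0.5],"rotation": [0,0,0],"claw": 0},{"delta_pos": [0.12,0.94,0.8],"rotation": [0,0,0],"claw": 0},{"delta_pos": [0.1,0.96,0.8],"rotation": [0,0,0],"claw": 0},{"delta_pos": [0,0,0],"rotation": [0,0,0],"claw": 0},{"delta_pos": [0,0,0],"rotation": [0,0,0],"claw": 0}])

```text
time_s: 22.75
ee_pos: [0.6939, 0.1085, 0.2028]
eef_rot: [-0.0, 0.719, 0.695, -0.0]
ft_force: [0.2, 0.0, 0.4]
finger_gap: -0.0
```

```bash
python3 - <<'E'
from h import *
goto(.6943,.1084,.110)
w=cam("wrist");save(w,"w4.png")
for n in ("lever_left","lever_right"): print([(round(o["confidence"],2),np.round(o["point"]).tolist(),np.round(at(w,o["point"],.098),3)[:2].tolist()) for o in tip_of(n,w)][:3])
E
```

```text
units [-0.    0.01  2.32] xang 88.0 tilt 0.02
[(0.78, [326.0, 164.0], [0.693, 0.144])]
[]
```

View pics/w4.png

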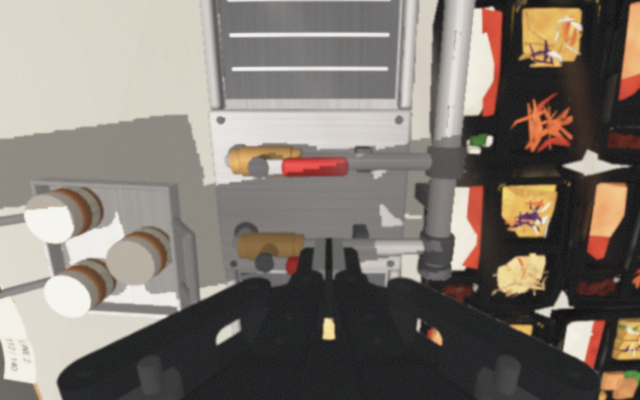

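```bash
python3 - <<'E'
from h import *
w=cam("wrist")
print("hub",at(w,(258,166),.1),"grip mid",at(w,(315,166),.1045),"tip",at(w,(348,166),.1045))
print("console front corners/bay inner wall corners",at(w,(222,108),.028),at(w,(405,108),.028))
print("bay sill outer edges: front",at(w,(205,5),.024),at(w,(208,270),.024),"rear",at(w,(415,5),.026))
E
```

```text
hub [0.64210969 0.1450231  0.1       ] grip mid [0.68531485 0.14411328 0.1045    ] tip [0.70968686 0.14325216 0.1045    ]
console front corners/bay inner wall corners [0.59585219 0.19159866 0.028     ] [0.76984391 0.18537731 0.028     ]
bay sill outer edges: front [0.58959139 0.28114243 0.024     ] [0.55670212 0.02043065 0.024     ] rear [0.77713378 0.27367427 0.026     ]
```

The levers are seen clearly: left hub at px (258,166), grip end at (348,166). Refined values are axis (0.643, 0.1445), bay_left (0.683, 0.286) and yaw -0.036. I'll go down and push the lever around.

>>> step_arm(targets=[{"delta_pos": [0.03,-0.05,0.8],"rotation": [0,0,0],"claw": 0},{"delta_pos": [0,0,0.8],"rotation": [0,0,0],"claw": 0},{"delta_pos": [0,0,0.72],"rotation": [0,0,0],"claw": 0},{"delta_pos": [0,0,0],"rotation": [0,0,0],"claw": 0},{"delta_pos": [0.38,0,0],"rotation": [0,0,0],"claw": 0},{"delta_pos": [0,0,0],"rotation": [0,0,0],"claw": 0}])

```text
time_s: 23.7
ee_pos: [0.6936, 0.1263, 0.1117]
eef_rot: [0.001, 0.719, 0.695, 0.002]
ft_force: [-0.0, 0.2, -0.4]
finger_gap: -0.001
```

>>> step_arm(targets=[{"delta_pos": [0.22,0.06,0],"rotation": [0,0,-1],"claw": 0},{"delta_pos": [0.22,0.06,0],"rotation": [0,0,-1],"claw": 0},{"delta_pos": [0.22,0.06,0],"rotation": [0,0,-1],"claw": 0},{"delta_pos": [0.22,0.06,0],"rotation": [0,0,-1],"claw": 0},{"delta_pos": [0.22,0.06,0],"rotation": [0,0,-1],"claw": 0},{"delta_pos": [0,0,0],"rotation": [0,0,0],"claw": 0}])

```text
time_s: 24.45
ee_pos: [0.6911, 0.1695, 0.1112]
eef_rot: [0.001, 0.359, 0.933, 0.001]
ft_force: [0.6, -2.2, 0.7]
finger_gap: -0.002
```

```bash
cat >> h.py <<'E'
AX=np.array([.643,.1445]);YAW=-.036;BAY=np.array([.683,.286])
X=np.array([np.cos(YAW),np.sin(YAW)]);Y=np.array([-np.sin(YAW),np.cos(YAW)])
E
python3 - <<'E'
from h import *
p,Rm,s=pose();f=np.radians(50);u=X*np.cos(f)+Y*np.sin(f);n=-X*np.sin(f)+Y*np.cos(f)
print(p,s["ft_force"]);goto(*(AX+.05*u-.018*n),.11)
E
```

```text
[0.69113741 0.16948393 0.11123854] [ 0.60801227 -2.15683392  0.73104321]
units [ 0.03 -0.02  0.03] xang 138.0 tilt 0.14
```

Tracking is exact. Continuing the arc, plus a small overshoot.

>>> step_arm(targets=[{"delta_pos": [0.22,0.06,0],"rotation": [0,0,-1],"claw": 0},{"delta_pos": [0.22,0.06,0],"rotation": [0,0,-1],"claw": 0},{"delta_pos": [0.22,0.06,0],"rotation": [0,0,-1],"claw": 0},{"delta_pos": [0.24,0.06,0],"rotation": [0,0,-1],"claw": 0},{"delta_pos": [0.05,0,0],"rotation": [0,0,0],"claw": 0},{"delta_pos": [0,0,0],"rotation": [0,0,0],"claw": 0}])

```text
time_s: 25.2
ee_pos: [0.6628, 0.1945, 0.1111]
eef_rot: [0.002, 0.019, 1.0, 0.001]
ft_force: [4.5, 1.8, 2.4]
finger_gap: 0.001
```

```bash
python3 - <<'E'
from h import *
goto(*(AX+.05*Y+.018*X),.11);p,Rm,s=pose();print(p,s["ft_force"],s["ft_torque"])
w=cam("wrist");save(w,"w5.png")
print([(round(o["confidence"],2),np.round(o["point"]).tolist(),np.round(at(w,o["point"],.098),3)[:2].tolist()) for o in tip_of("lever_left",w)][:3])
E
```

```text
units [ 0.   -0.02  0.03] xang 177.8 tilt 0.28
[0.66283931 0.19451024 0.11112597] [4.50156216 1.84485736 2.43363926] [ 0.38337605 -0.69118124 -0.05793683]
[(0.58, [323.0, 228.0], [0.645, 0.194])]
```

>>> step_arm(targets=[{"delta_pos": [0.08,0,0],"rotation": [0,0,0],"claw": 0},{"delta_pos": [0,0,0],"rotation": [0,0,0],"claw": 0}])

```text
time_s: 25.55
ee_pos: [0.6611, 0.194, 0.1107]
eef_rot: [0.004, 0.018, 1.0, 0.001]
ft_force: [9.6, 1.5, 0.3]
finger_gap: 0.002
```

The force rise shows the shut stop was reached, and the lever reads (0.645, 0.194), as expected for 0 rad. Backing off, rising and turning for the head bar.

>>> step_arm(targets=[{"delta_pos": [-0.5,0,0],"rotation": [0,0,0],"claw": 0},{"delta_pos": [0,0,-1],"rotation": [0,0,0],"claw": 0},{"delta_pos": [0,0,-1],"rotation": [0,0,0],"claw": 0},{"delta_pos": [0,0,-1],"rotation": [0,0,1],"claw": 0},{"delta_pos": [0,0,-1],"rotation": [0,0,1],"claw": 0},{"delta_pos": [0,0,-0.5],"rotation": [0,0,1],"claw": 0},{"delta_pos": [0,0,0],"rotation": [0,0,1],"claw": 0},{"delta_pos": [0,0,0],"rotation": [0,0,1],"claw": 0},{"delta_pos": [0,0,0],"rotation": [0,0,1],"claw": 0},{"delta_pos": [0,0,0],"rotation": [0,0,1],"claw": 0}])

```text
time_s: 26.8
ee_pos: [0.6766, 0.1921, 0.2884]
eef_rot: [-0.002, 0.591, 0.807, -0.002]
ft_force: [-0.4, -0.3, 0.5]
finger_gap: -0.001
```

>>> step_arm(targets=[{"delta_pos": [0,0,0],"rotation": [0,0,1],"claw": 0.5},{"delta_pos": [0,0,0],"rotation": [0,0,1],"claw": 0.5},{"delta_pos": [0,0,0],"rotation": [0,0,0.3],"claw": 0.5},{"delta_pos": [0,0,0],"rotation": [0,0,0],"claw": 0.5}])

```text
time_s: 27.3
ee_pos: [0.677, 0.1923, 0.2886]
eef_rot: [-0.001, 0.737, 0.675, -0.002]
ft_force: [-0.5, -0.7, 0.1]
finger_gap: 0.5
```

```bash
python3 - <<'E'
from h import *
goto(.5555,.036,.17)
t=cam("top")
save(t,"top3.png",(220,70,460,260),3.3)
for n,z in dict(tray=0,head_edge=0,tail_edge=0,jar_1=0,lever_left=.098).items():
  for c in (t,): print(n,[(round(o["confidence"],2),np.round(at(c,o["point"],z),3)[:2].tolist()) for o in tip_of(n,c)][:4])
E
```

```text
units [-4.15 -2.67  2.98] xang 85.0 tilt 0.26
tray []
head_edge []
tail_edge []
jar_1 [(0.5, [0.62, 0.461])]
lever_left []
```

View pics/top3.png

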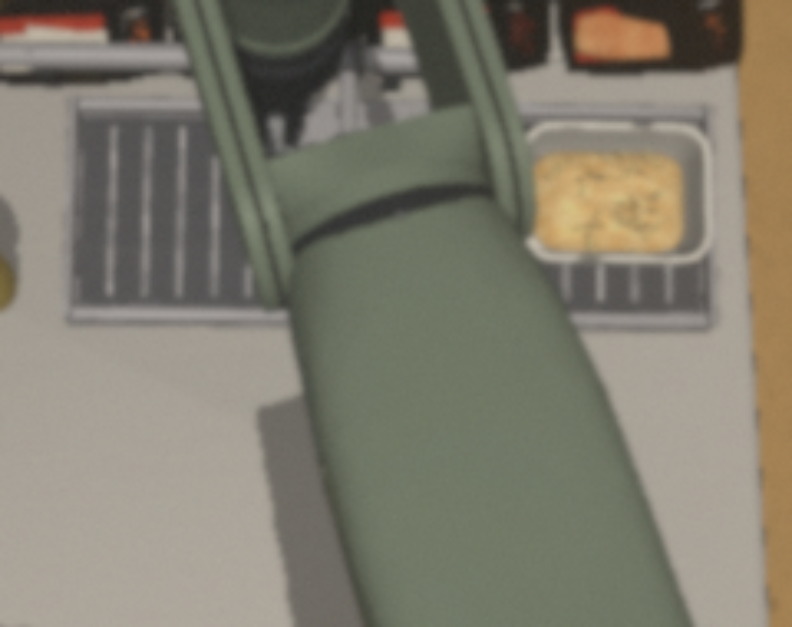

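The arm covers the scene in that view. I'll move over the head bar and check with the wrist camera.

>>> step_arm(targets=[{"delta_pos": [-0.83,-0.53,0],"rotation": [0,0,0],"claw": 0.5},{"delta_pos": [-0.83,-0.53,0],"rotation": [0,0,0],"claw": 0.5},{"delta_pos": [-0.83,-0.53,0.5],"rotation": [0,0,0],"claw": 0.5},{"delta_pos": [-0.83,-0.53,0.9],"rotation": [0,0,0],"claw": 0.5},{"delta_pos": [-0.83,-0.55,0.9],"rotation": [0,0,0],"claw": 0.5},{"delta_pos": [0,0,0.7],"rotation": [0,0,0],"claw": 0.5},{"delta_pos": [0,0,0],"rotation": [0,0,0],"claw": 0.5},{"delta_pos": [0,0,0],"rotation": [0,0,0],"claw": 0.5}])

```text
time_s: 28.6
ee_pos: [0.5584, 0.0371, 0.1709]
eef_rot: [0.001, 0.737, 0.676, 0.001]
ft_force: [-0.0, 0.7, 0.1]
finger_gap: 0.5
```

```bash
python3 - <<'E'
from h import *
goto(.5555,.036,.062)
w=cam("wrist");save(w,"w6.png")
for n,z in dict(tray=0,head_edge=0,tail_edge=0,jar_1=0,lever_left=.098).items():
  for c in (w,): print(n,[(round(o["confidence"],2),np.round(at(c,o["point"],z),3)[:2].tolist()) for o in tip_of(n,c)][:4])
print([proj(w,(*(AX+.05*Y),.1)).round(),proj(w,(.5555,.036,.054)).round()])
E
```

```text
units [-0.04 -0.08  2.72] xang 85.0 tilt 0.13
tray [(0.62, [0.445, 0.043])]
head_edge [(0.86, [0.52, 0.035])]
tail_edge [(0.64, [0.371, 0.049])]
jar_1 [(0.75, [0.487, 0.044]), (0.64, [0.414, 0.089]), (0.63, [0.406, 0.006])]
lever_left [(0.4, [0.688, 0.059])]
[array([460., -59.]), array([325., 207.])]
```

View pics/w6.png

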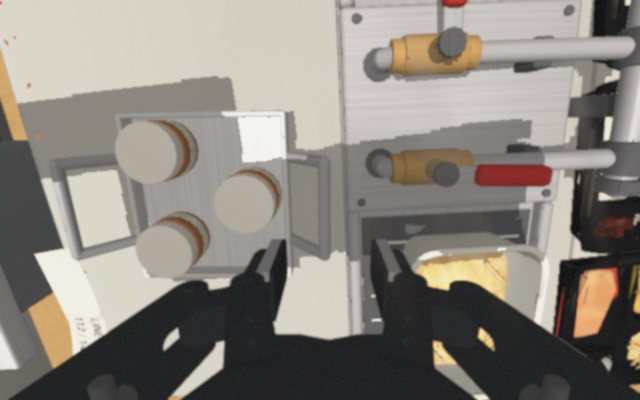

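The left lever points straight across (shut). The head bar lies at column 325, as projected. Descending and gripping.

>>> step_arm(targets=[{"delta_pos": [-0.04,-0.08,0.8],"rotation": [0,0,0],"claw": 0.5},{"delta_pos": [0,0,0.8],"rotation": [0,0,0],"claw": 0.5},{"delta_pos": [0,0,0.7],"rotation": [0,0,0],"claw": 0.5},{"delta_pos": [0,0,0.44],"rotation": [0,0,0],"claw": 0.5},{"delta_pos": [0,0,0],"rotation": [0,0,0],"claw": 0.5},{"delta_pos": [0,0,0],"rotation": [0,0,0],"claw": 0},{"delta_pos": [0,0,0],"rotation": [0,0,0],"claw": 0},{"delta_pos": [0,0,0],"rotation": [0,0,0],"claw": 0},{"delta_pos": [0,0,0],"rotation": [0,0,0],"claw": 0}], newtons=60)

```text
time_s: 30.02
ee_pos: [0.5548, 0.0356, 0.0613]
eef_rot: [0.001, 0.737, 0.676, 0.001]
ft_force: [-0.1, 0.3, 5.9]
finger_gap: 0.093
```

>>> step_arm(targets=[{"delta_pos": [0.2,0,0],"rotation": [0,0,0],"claw": 0},{"delta_pos": [0.35,0,0],"rotation": [0,0,0],"claw": 0},{"delta_pos": [0.4,0,0],"rotation": [0,0,0],"claw": 0},{"delta_pos": [0.4,0,0],"rotation": [0,0,0],"claw": 0},{"delta_pos": [0.4,0,0],"rotation": [0,0,0],"claw": 0},{"delta_pos": [0.4,0,0],"rotation": [0,0,0],"claw": 0},{"delta_pos": [0.4,0,0],"rotation": [0,0,0],"claw": 0},{"delta_pos": [0.4,0,0],"rotation": [0,0,0],"claw": 0},{"delta_pos": [0.3,0,0],"rotation": [0,0,0],"claw": 0},{"delta_pos": [0,0,0],"rotation": [0,0,0],"claw": 0}])

```text
time_s: 31.28
ee_pos: [0.5656, 0.1645, 0.0613]
eef_rot: [0.001, 0.736, 0.677, -0.0]
ft_force: [-0.9, -2.9, 7.1]
finger_gap: 0.088
```

```bash
python3 - <<'E'
from h import *
p,Rm,s=pose();print(p,s["ft_force"],s["finger_gap"])
goto(.602,.289,.062)
for c in (cam("wrist"),cam("side")):
  for n in ("tray","head_edge","tail_edge","jar_1"): print(n,[(round(o["confidence"],2),np.round(at(c,o["point"],0),3)[:2].tolist()) for o in tip_of(n,c)][:4])
E
```

```text
[0.56555515 0.16447857 0.06134082] [-0.94262232 -2.92570505  7.13774959] 0.08825953877929818
units [ 3.18  0.65 -0.02] xang 85.2 tilt 0.13
tray [(0.65, [0.455, 0.167])]
head_edge [(0.78, [0.529, 0.165]), (0.71, [0.456, 0.166])]
tail_edge [(0.82, [0.38, 0.169])]
jar_1 [(0.78, [0.418, 0.126]), (0.76, [0.494, 0.168]), (0.55, [0.418, 0.213]), (0.22, [0.728, 0.15])]
tray [(0.32, [0.743, -0.09])]
head_edge [(0.98, [0.531, 0.167])]
tail_edge [(0.74, [0.378, 0.16]), (0.38, [0.377, 0.49])]
jar_1 [(0.86, [0.426, 0.209]), (0.62, [0.42, 0.124]), (0.55, [0.496, 0.165])]
```

>>> step_arm(targets=[{"delta_pos": [0.3,0.06,0],"rotation": [0,0,0],"claw": 0},{"delta_pos": [0.4,0.08,0],"rotation": [0,0,0],"claw": 0},{"delta_pos": [0.4,0.08,0],"rotation": [0,0,0],"claw": 0},{"delta_pos": [0.4,0.08,0],"rotation": [0,0,0],"claw": 0},{"delta_pos": [0.4,0.08,0],"rotation": [0,0,0],"claw": 0},{"delta_pos": [0.4,0.08,0],"rotation": [0,0,0],"claw": 0},{"delta_pos": [0.4,0.08,0],"rotation": [0,0,0],"claw": 0},{"delta_pos": [0.3,0.08,0],"rotation": [0,0,0],"claw": 0},{"delta_pos": [0.18,0.03,0],"rotation": [0,0,0],"claw": 0},{"delta_pos": [0,0,0],"rotation": [0,0,0],"claw": 0}])

```text
time_s: 33.02
ee_pos: [0.6012, 0.2873, 0.0613]
eef_rot: [0.001, 0.736, 0.677, -0.003]
ft_force: [-4.4, -6.8, 9.2]
finger_gap: 0.09
```

```bash
python3 - <<'E'
from h import *
p,Rm,s=pose();print(p,s["ft_force"],s["finger_gap"])
goto(.602,.289,.062)
for k in ("wrist","side","top"):
  c=cam(k)
  for n in ("tray","head_edge","tail_edge","jar_1"): print(k,n,[(round(o["confidence"],2),np.round(at(c,o["point"],0),3)[:2].tolist()) for o in tip_of(n,c)][:4])
  if k=="wrist": save(c,"w7.png")
E
```

```text
[0.60121243 0.28731225 0.06127693] [-4.36734186 -6.81462708  9.23234685] 0.09015334713534096
units [ 0.04  0.02 -0.02] xang 85.2 tilt 0.31
wrist tray [(0.79, [0.491, 0.288])]
wrist head_edge [(0.59, [0.564, 0.288])]
wrist tail_edge [(0.7, [0.415, 0.294])]
wrist jar_1 [(0.79, [0.451, 0.251]), (0.68, [0.53, 0.289])]
side tray [(0.58, [0.495, 0.291])]
side head_edge [(0.97, [0.565, 0.288])]
side tail_edge [(0.58, [0.413, 0.287])]
side jar_1 [(0.97, [0.46, 0.238]), (0.81, [0.53, 0.287]), (0.59, [0.461, 0.328]), (0.53, [0.571, 0.287])]
top tray []
top head_edge []
top tail_edge [(0.69, [0.419, 0.292])]
top jar_1 [(0.59, [0.461, 0.33])]
```

View pics/w7.png

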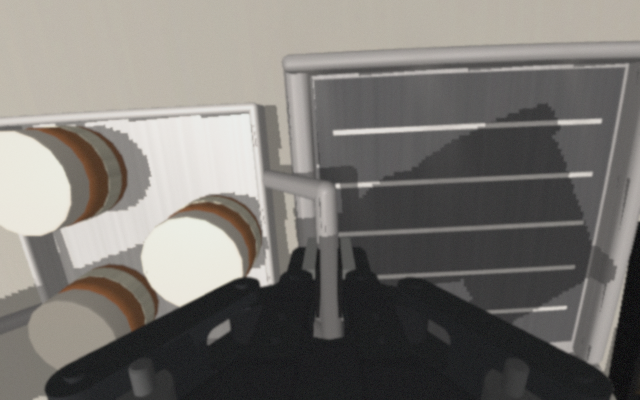

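The tray is lined up with the bay, its leading wall at column 265 short of the sill at column 300. All jars are standing. Now lifting the head, backing off slightly first.

>>> step_arm(targets=[{"delta_pos": [0,-0.12,-0.15],"rotation": [0,0,0],"claw": 0},{"delta_pos": [0,-0.13,-0.2],"rotation": [0,0,0],"claw": 0},{"delta_pos": [0,0,-0.2],"rotation": [0,0,-0.1],"claw": 0},{"delta_pos": [0,0,-0.2],"rotation": [0,0,-0.1],"claw": 0},{"delta_pos": [0,0,-0.2],"rotation": [0,0,-0.08],"claw": 0},{"delta_pos": [0,0,0],"rotation": [0,0,0],"claw": 0}])

```text
time_s: 34.52
ee_pos: [0.5932, 0.2909, 0.0991]
eef_rot: [0.0, 0.72, 0.693, 0.001]
ft_force: [0.2, 1.2, -4.8]
finger_gap: 0.089
```

```bash
python3 - <<'E'
from h import *
p,Rm,s=pose();print(p,s["ft_force"],s["finger_gap"])
b=BAY-.048*X
goto(*b,.100)
c=cam("side");save(c,"s2.png",(200,120,440,320),3.2)
for n,z in (("head_edge",.031),("tail_edge",0)): print(n,[(round(o["confidence"],2),np.round(at(c,o["point"],z),3)[:2].tolist()) for o in tip_of(n,c)][:4])
E
```

```text
[0.59318123 0.29086163 0.09911195] [ 0.19637476  1.16010429 -4.84611304] 0.08898999293059244
units [-0.04  1.05 -0.02] xang 87.8 tilt 0.17
head_edge [(0.86, [0.568, 0.284])]
tail_edge [(0.74, [0.419, 0.3])]
```

View pics/s2.png

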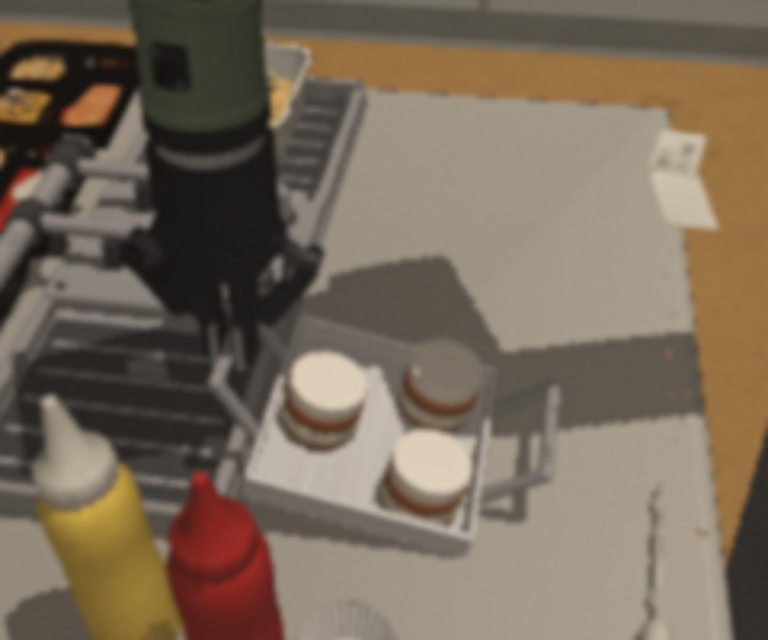

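The tray is tilted with its head up and tail on the worktop, and the jars are upright in it. Moving forward over the sill.

>>> step_arm(targets=[{"delta_pos": [0,0.2,0],"rotation": [0,0,0],"claw": 0},{"delta_pos": [0,0.2,0],"rotation": [0,0,0],"claw": 0},{"delta_pos": [0,0.2,0],"rotation": [0,0,0],"claw": 0},{"delta_pos": [0,0.2,0],"rotation": [0,0,0],"claw": 0},{"delta_pos": [-0.04,0.2,0],"rotation": [0,0,0],"claw": 0},{"delta_pos": [0,0.05,0],"rotation": [0,0,0],"claw": 0},{"delta_pos": [0,0,0],"rotation": [0,0,0],"claw": 0}])

```text
time_s: 35.55
ee_pos: [0.6348, 0.287, 0.0983]
eef_rot: [0.0, 0.721, 0.693, 0.0]
ft_force: [0.2, -0.2, -4.6]
finger_gap: 0.087
```

```bash
python3 - <<'E'
from h import *
p,Rm,s=pose();print(p,s["ft_force"],s["finger_gap"])
for k in ("side","wrist","top"):
  c=cam(k)
  if k=="wrist": save(c,"w8.png")
  for n,z in (("head_edge",.031),("tail_edge",0)): print(k,n,[(round(o["confidence"],2),np.round(at(c,o["point"],z),3)[:2].tolist()) for o in tip_of(n,c)][:4])
E
```

```text
[0.6348128  0.28703811 0.09829093] [ 0.19279662 -0.16244152 -4.55819982] 0.08689077711756023
side head_edge [(0.87, [0.617, 0.288]), (0.44, [0.501, 0.263])]
side tail_edge [(0.64, [0.458, 0.295])]
wrist head_edge [(0.74, [0.61, 0.287])]
wrist tail_edge []
top head_edge []
top tail_edge [(0.66, [0.464, 0.3])]
```

View pics/w8.png

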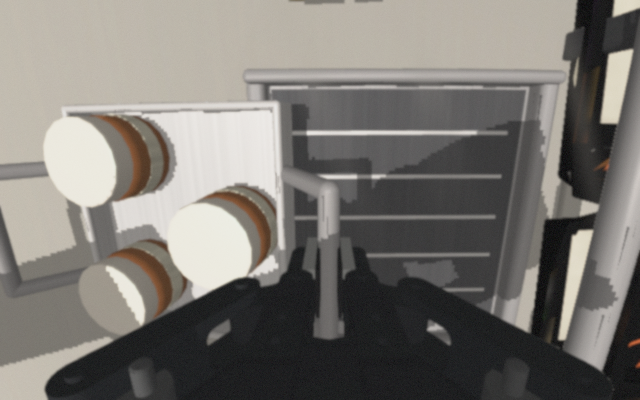

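The leading wall at column 280 is past the sill at column 262, and the tray is parallel with the bay. A quick numeric check of the y alignment before setting it down.

```bash
python3 - <<'E'
from h import *
w=cam("wrist")
for n,c,z in (("tray rim corner",(278,102),.051),("tray rim rear",(64,108),.02),("deck corner near",(272,88),.012),("deck corner far",(530,88),.012),("cheek top outer",(410,72),.03),("console-ish deck low far",(507,330),.012)):
    p=at(w,c,z)[:2];print(n,p.round(3),"bay frame",((p-BAY)@X).round(3),((p-BAY)@Y).round(3))
E
```

```text
tray rim corner [0.611 0.366] bay frame -0.075 0.077
tray rim rear [0.466 0.371] bay frame -0.22 0.077
deck corner near [0.601 0.377] bay frame -0.085 0.088
deck corner far [0.771 0.371] bay frame 0.085 0.088
cheek top outer [0.686 0.381] bay frame -0.0 0.095
console-ish deck low far [0.778 0.183] bay frame 0.099 -0.1
```

>>> step_arm(targets=[{"delta_pos": [0,0,0.05],"rotation": [0,0,0],"claw": 0},{"delta_pos": [0,0,0.05],"rotation": [0,0,0],"claw": 0},{"delta_pos": [0,0,0],"rotation": [0,0,0],"claw": 0},{"delta_pos": [0,0,0],"rotation": [0,0,0],"claw": 0.4},{"delta_pos": [0,0,0],"rotation": [0,0,0],"claw": 0.4},{"delta_pos": [0,0,0],"rotation": [0,0,0],"claw": 0.4},{"delta_pos": [0,0,-0.6],"rotation": [0,0,0],"claw": 0.4},{"delta_pos": [0,0,-1],"rotation": [0,0,0],"claw": 0.4},{"delta_pos": [0,0,-1],"rotation": [0,0,0],"claw": 0.4}])

```text
time_s: 37.17
ee_pos: [0.6338, 0.2872, 0.1987]
eef_rot: [-0.0, 0.721, 0.693, -0.001]
ft_force: [1.1, -0.3, 0.3]
finger_gap: 0.398
```

>>> step_arm(targets=[{"delta_pos": [0,-0.9,0],"rotation": [0,0,0],"claw": 0.4},{"delta_pos": [0,-0.9,0],"rotation": [0,0,0],"claw": 0.4},{"delta_pos": [0,-0.9,0],"rotation": [0,0,0],"claw": 0.4},{"delta_pos": [0,-0.9,0],"rotation": [0,0,0],"claw": 0.4},{"delta_pos": [0,-0.9,0],"rotation": [0,0,0],"claw": 0.4},{"delta_pos": [0,-0.9,0],"rotation": [0,0,0],"claw": 0.4},{"delta_pos": [0,0,0],"rotation": [0,0,0],"claw": 0.4},{"delta_pos": [0,0,0],"rotation": [0,0,0],"claw": 0.4}])

```text
time_s: 38.17
ee_pos: [0.419, 0.2957, 0.1984]
eef_rot: [0.0, 0.72, 0.694, 0.001]
ft_force: [0.5, -0.0, 0.5]
finger_gap: 0.404
```

```bash
python3 - <<'E'
from h import *
goto(.4175,.297,.054)
w=cam("wrist");save(w,"w9.png");print(pose()[0],proj(w,(.4175,.297,.046)))
for k,c in (("w",w),("s",cam("side")),("t",cam("top"))):
  for n,z in (("head_edge",.028),("tail_edge",0)): print(k,n,[(round(o["confidence"],2),np.round(at(c,o["point"],z),3)[:2].tolist()) for o in tip_of(n,c)][:4])
E
```

```text
units [ 0.03 -0.04  3.61] xang 87.8 tilt 0.07
[0.41925716 0.29566185 0.19825473] [326.79509781 193.88983364]
w head_edge [(0.74, [0.614, 0.287])]
w tail_edge [(0.82, [0.465, 0.291])]
s head_edge [(0.83, [0.612, 0.287]), (0.6, [0.321, 0.429]), (0.28, [0.538, 0.494]), (0.22, [0.676, 0.107])]
s tail_edge [(0.89, [0.46, 0.286])]
t head_edge [(0.92, [0.602, 0.295])]
t tail_edge [(0.68, [0.472, 0.291])]
```

View pics/w9.png

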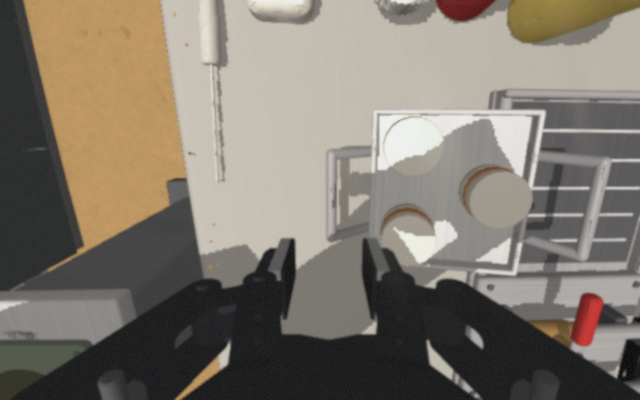

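The tail bar lies at column about 333, rows 150-240, so it's around 2-4 mm ahead of my estimate. The jars are standing and the tray rests on the sill. Gripping the tail bar.

>>> step_arm(targets=[{"delta_pos": [0.02,0.05,0.9],"rotation": [0,0,0],"claw": 0.4},{"delta_pos": [0,0,0.9],"rotation": [0,0,0],"claw": 0.4},{"delta_pos": [0,0,0.8],"rotation": [0,0,0],"claw": 0.4},{"delta_pos": [0,0,0.6],"rotation": [0,0,0],"claw": 0.4},{"delta_pos": [0,0,0.4],"rotation": [0,0,0],"claw": 0.4},{"delta_pos": [0,0,0],"rotation": [0,0,0],"claw": 0.4},{"delta_pos": [0,0,0],"rotation": [0,0,0],"claw": 0},{"delta_pos": [0,0,0],"rotation": [0,0,0],"claw": 0},{"delta_pos": [0,0,0],"rotation": [0,0,0],"claw": 0},{"delta_pos": [0,0,0],"rotation": [0,0,0],"claw": 0}], newtons=60)

```text
time_s: 39.88
ee_pos: [0.4211, 0.2966, 0.055]
eef_rot: [0.0, 0.721, 0.693, 0.001]
ft_force: [0.3, -0.8, 5.6]
finger_gap: 0.087
```

>>> step_arm(targets=[{"delta_pos": [0,0.1,-0.2],"rotation": [0,0,0],"claw": 0},{"delta_pos": [0,0.1,-0.2],"rotation": [0,0,0],"claw": 0},{"delta_pos": [0,0.1,-0.2],"rotation": [0,0,0],"claw": 0},{"delta_pos": [0,0.1,-0.2],"rotation": [0,0,0],"claw": 0},{"delta_pos": [0,0.25,-0.05],"rotation": [0,0,0],"claw": 0},{"delta_pos": [0,0.25,0],"rotation": [0,0,0],"claw": 0},{"delta_pos": [0,0.25,0],"rotation": [0,0,0],"claw": 0},{"delta_pos": [0,0.25,0],"rotation": [0,0,0],"claw": 0},{"delta_pos": [0,0.25,0],"rotation": [0,0,0],"claw": 0},{"delta_pos": [0,0,0],"rotation": [0,0,0],"claw": 0}])

```text
time_s: 41.12
ee_pos: [0.4886, 0.2937, 0.0881]
eef_rot: [0.001, 0.721, 0.693, 0.002]
ft_force: [2.4, -0.5, -4.6]
finger_gap: 0.09
```

```bash
python3 - <<'E'
from h import *
p,Rm,s=pose();print(p,s["ft_force"],s["finger_gap"])
goto(*(BAY-.109*X-.001*Y),.089)
for k in ("side","wrist"):
  c=cam(k)
  if k=="side": save(c,"s3.png",(200,120,440,320),3.2)
  for n,z in (("head_edge",.02),("tail_edge",.026),("jar_1",.028)): print(k,n,[(round(o["confidence"],2),np.round(at(c,o["point"],z),3)[:2].tolist()) for o in tip_of(n,c)][:4])
E
```

```text
[0.48857141 0.29372201 0.08814952] [ 2.430007   -0.53922269 -4.64602507] 0.08963084674724577
units [-0.04  2.14 -0.01] xang 87.8 tilt 0.21
side head_edge [(0.81, [0.675, 0.273]), (0.44, [0.614, 0.469]), (0.18, [0.566, 0.321])]
side tail_edge [(0.95, [0.509, 0.29])]
side jar_1 [(0.88, [0.639, 0.283]), (0.82, [0.56, 0.336]), (0.65, [0.564, 0.247])]
wrist head_edge [(0.27, [0.328, 0.409])]
wrist tail_edge [(0.59, [0.52, 0.288])]
wrist jar_1 [(0.96, [0.562, 0.334]), (0.91, [0.637, 0.289]), (0.87, [0.558, 0.249])]
```

View pics/s3.png

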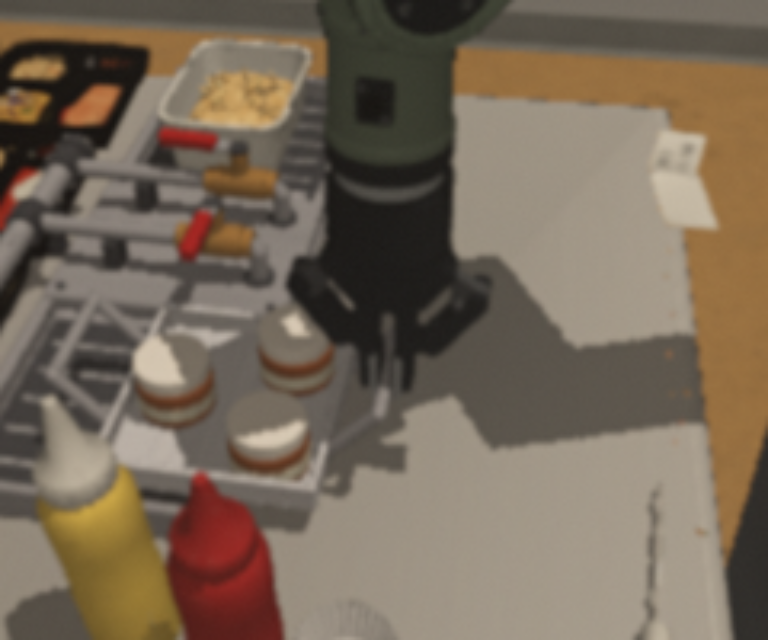

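The tray is about level, half over the sill, and the jars are standing. Pushing on.

>>> step_arm(targets=[{"delta_pos": [0,0.25,0],"rotation": [0,0,0],"claw": 0},{"delta_pos": [0,0.25,0],"rotation": [0,0,0],"claw": 0},{"delta_pos": [0,0.25,0],"rotation": [0,0,0],"claw": 0},{"delta_pos": [0,0.25,0],"rotation": [0,0,0],"claw": 0},{"delta_pos": [0,0.25,0],"rotation": [0,0,0],"claw": 0},{"delta_pos": [0,0.25,0],"rotation": [0,0,0],"claw": 0},{"delta_pos": [0,0.25,0],"rotation": [0,0,0],"claw": 0},{"delta_pos": [0,0.25,0],"rotation": [0,0,0],"claw": 0},{"delta_pos": [0,0.12,0],"rotation": [0,0,0],"claw": 0},{"delta_pos": [0,0,0],"rotation": [0,0,0],"claw": 0}])

```text
time_s: 42.78
ee_pos: [0.5683, 0.29, 0.0872]
eef_rot: [-0.002, 0.721, 0.693, -0.003]
ft_force: [-7.3, 0.6, -0.4]
finger_gap: 0.089
```

```bash
python3 - <<'E'
from h import *
p,Rm,s=pose();print(p,s["ft_force"],s["finger_gap"])
goto(*(BAY-.109*X-.001*Y),.075)
for k in ("side","wrist"):
  c=cam(k)
  if k=="wrist": save(c,"w10.png")
  for n,z in (("head_edge",.013),("tail_edge",.026),("jar_1",.02)): print(k,n,[(round(o["confidence"],2),np.round(at(c,o["point"],z),3)[:2].tolist()) for o in tip_of(n,c)][:4])
E
```

```text
[0.568308   0.29000623 0.08722625] [-7.32418145  0.58893097 -0.36642057] 0.08882734727635001
units [-0.02  0.15  0.3 ] xang 87.8 tilt 0.42
side head_edge [(0.72, [0.748, 0.272])]
side tail_edge [(0.64, [0.725, -0.038])]
side jar_1 [(0.94, [0.647, 0.333]), (0.64, [0.636, 0.237]), (0.56, [0.711, 0.292])]
wrist head_edge []
wrist tail_edge [(0.69, [0.596, 0.288])]
wrist jar_1 [(0.86, [0.713, 0.285]), (0.7, [0.64, 0.328]), (0.69, [0.635, 0.243])]
```

View pics/w10.png

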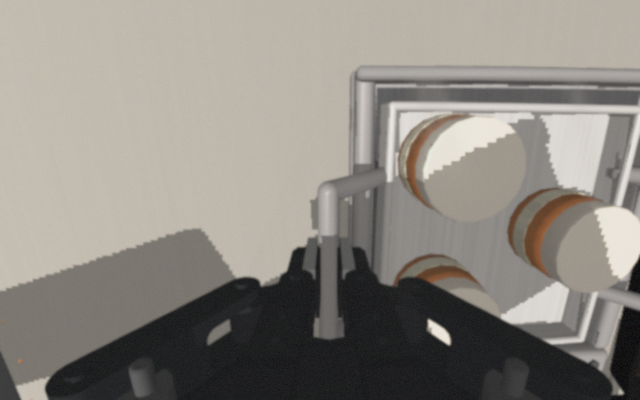

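The tail wall at column 390 is about over the sill's inner edge at column 375. The lateral gap looks even. I'll raise slightly and push another ~8 mm.

>>> step_arm(targets=[{"delta_pos": [0,0,-0.1],"rotation": [0,0,0],"claw": 0},{"delta_pos": [0,0.1,0],"rotation": [0,0,0],"claw": 0},{"delta_pos": [0,0,0],"rotation": [0,0,0],"claw": 0}])

```text
time_s: 43.55
ee_pos: [0.5687, 0.2894, 0.0898]
eef_rot: [-0.004, 0.721, 0.693, -0.007]
ft_force: [-14.4, 1.2, -2.9]
finger_gap: 0.087
```

```bash
python3 - <<'E'
from h import *
p,Rm,s=pose();print(p,s["ft_force"],s["finger_gap"],"bayframe",(p[:2]-BAY)@X,(p[:2]-BAY)@Y)
w=cam("wrist")
# tail wall outer face rim and sill inner edge
print([(round(o["confidence"],2),np.round(at(w,o["point"],.026),3)[:2].tolist()) for o in tip_of("tail_edge",w)][:2])
E
```

```text
[0.56874655 0.28940143 0.08981614] [-14.40629503   1.19417534  -2.88037704] 0.08745951566293207 bayframe -0.11430184354659921 -0.0007130078993558747
[(0.81, [0.595, 0.288])]
```

Something blocks with 14 N, though by estimate the head has not reached the curb. I'll back off the pressure and spend one picture on the head end.

>>> step_arm(targets=[{"delta_pos": [0,-0.25,0],"rotation": [0,0,0],"claw": 0},{"delta_pos": [0,0,0],"rotation": [0,0,0],"claw": 0}])

```text
time_s: 43.9
ee_pos: [0.5646, 0.2907, 0.0922]
eef_rot: [-0.0, 0.72, 0.693, -0.0]
ft_force: [-1.7, 0.5, -2.9]
finger_gap: 0.087
```

```bash
python3 - <<'E'
from h import *
p,Rm,s=pose();print(p,s["ft_force"])
t=cam("top");c=cam("side")
a=cv2.resize(c["pixels"][170:300,180:340,::-1],(800,650),interpolation=cv2.INTER_CUBIC)[:380]
b=cv2.resize(t["pixels"][75:145,225:345,::-1],(380,220),interpolation=cv2.INTER_CUBIC)
im=np.zeros((600,800,3),np.uint8);im[:380]=a;im[380:,:380]=b;cv2.imwrite("pics/mix.png",im)
for z in (.03,.06,.08): print(z,[at(t,(276,r),z).round(3)[0] for r in (83,88,93)])
E
```

```text
[0.5646079  0.29066646 0.09215147] [-1.74440466  0.47612906 -2.87516606]
0.03 [np.float64(0.825), np.float64(0.81), np.float64(0.796)]
0.06 [np.float64(0.813), np.float64(0.799), np.float64(0.784)]
0.08 [np.float64(0.805), np.float64(0.791), np.float64(0.777)]
```

View pics/mix.png

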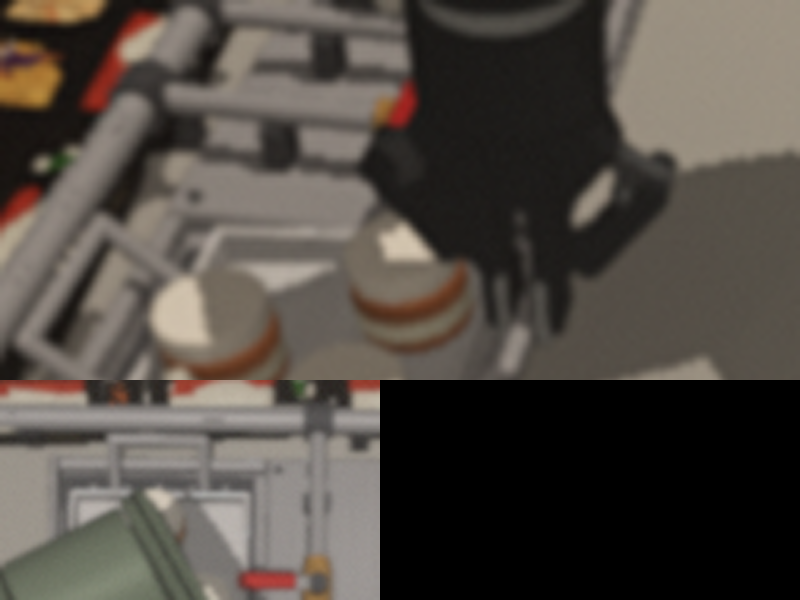

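The top inset shows the head bar (inset row 440) practically touching the steam rail (rows 405-430), so the rail is the limit. The tail edge is then right at the sill's inner edge, well within the ±18 mm tolerance once down. Lowering the tail draws the head bar back from the rail, so I'll lower with light forward pressure.

>>> step_arm(targets=[{"delta_pos": [0,0.15,0],"rotation": [0,0,0],"claw": 0},{"delta_pos": [0,0.02,0.1],"rotation": [0,0,0],"claw": 0},{"delta_pos": [0,0.02,0.08],"rotation": [0,0,0],"claw": 0},{"delta_pos": [0,0.02,0.08],"rotation": [0,0,0],"claw": 0},{"delta_pos": [0,0,0.08],"rotation": [0,0,0],"claw": 0},{"delta_pos": [0,0,0],"rotation": [0,0,0],"claw": 0}])

```text
time_s: 44.75
ee_pos: [0.5684, 0.2896, 0.0772]
eef_rot: [-0.003, 0.721, 0.693, -0.005]
ft_force: [-14.7, 0.1, -1.3]
finger_gap: 0.089
```

>>> step_arm(targets=[{"delta_pos": [0,-0.03,0.05],"rotation": [0,0,0],"claw": 0},{"delta_pos": [0,-0.03,0.05],"rotation": [0,0,0],"claw": 0},{"delta_pos": [0,-0.03,0],"rotation": [0,0,0],"claw": 0},{"delta_pos": [0,0,0],"rotation": [0,0,0],"claw": 0}])

```text
time_s: 45.25
ee_pos: [0.5684, 0.2899, 0.0748]
eef_rot: [-0.001, 0.721, 0.693, -0.002]
ft_force: [-8.1, -1.4, 1.3]
finger_gap: 0.083
```

```bash
python3 - <<'E'
from h import *
p,Rm,s=pose();print(p,s["ft_force"],"bayframe",(p[:2]-BAY)@X,(p[:2]-BAY)@Y)
for k in ("wrist","side"):
  w=cam(k)
  for n,z in (("head_edge",.012),("tail_edge",.012),("tray",.012),("jar_1",.015)): print(n,[(round(o["confidence"],2),np.round(at(w,o["point"],z),3)[:2].tolist()) for o in tip_of(n,w)][:3])
E
```

```text
[0.56835703 0.28989261 0.07484088] [-8.10226137 -1.43665549  1.33286654] bayframe -0.114708796593987 -0.00023616394253414154
head_edge [(0.31, [0.719, 0.285])]
tail_edge [(0.87, [0.603, 0.287])]
tray [(0.64, [0.675, 0.284])]
jar_1 [(0.94, [0.638, 0.244]), (0.89, [0.716, 0.286]), (0.88, [0.641, 0.33])]
head_edge [(0.85, [0.756, 0.275])]
tail_edge [(0.86, [0.595, 0.287])]
tray []
jar_1 [(0.87, [0.641, 0.24]), (0.77, [0.648, 0.326]), (0.63, [0.716, 0.285])]
```

Height matches flat on the deck (expected 0.075). Relaxing and releasing.

>>> step_arm(targets=[{"delta_pos": [0,-0.05,0.03],"rotation": [0,0,0],"claw": 0},{"delta_pos": [0,0,0],"rotation": [0,0,0],"claw": 0},{"delta_pos": [0,0,0],"rotation": [0,0,0],"claw": 0.4},{"delta_pos": [0,0,0],"rotation": [0,0,0],"claw": 0.4},{"delta_pos": [0,0,0],"rotation": [0,0,0],"claw": 0.4},{"delta_pos": [0,0,-0.7],"rotation": [0,0,0],"claw": 0.4},{"delta_pos": [0,0,-1],"rotation": [0,0,0],"claw": 0.4},{"delta_pos": [0,0,-1],"rotation": [0,0,0],"claw": 0.4},{"delta_pos": [0,-0.8,-1],"rotation": [0,0,0],"claw": 0.2},{"delta_pos": [0,-0.8,-1],"rotation": [0,0,0],"claw": 0}])

```text
time_s: 47.0
ee_pos: [0.5036, 0.2929, 0.2626]
eef_rot: [0.0, 0.721, 0.693, 0.0]
ft_force: [0.2, 0.4, -0.0]
finger_gap: 0.01
```

>>> step_arm(targets=[{"delta_pos": [0,-0.8,0],"rotation": [0,0,-1],"claw": 0},{"delta_pos": [0,0,0],"rotation": [0,0,-1],"claw": 0},{"delta_pos": [0,0,0],"rotation": [0,0,-1],"claw": 0},{"delta_pos": [0,0,0],"rotation": [0,0,-1],"claw": 0},{"delta_pos": [0,0,0],"rotation": [0,0,-1],"claw": 0},{"delta_pos": [0,0,0],"rotation": [0,0,-1],"claw": 0},{"delta_pos": [0,0,0],"rotation": [0,0,-1],"claw": 0},{"delta_pos": [0,0,0],"rotation": [0,0,-1],"claw": 0},{"delta_pos": [0,0,0],"rotation": [0,0,-1],"claw": 0},{"delta_pos": [0,0,0],"rotation": [0,0,0],"claw": 0}])

```text
time_s: 48.25
ee_pos: [0.4722, 0.2942, 0.2614]
eef_rot: [0.0, 0.02, 1.0, 0.0]
ft_force: [0.4, 0.8, -0.6]
finger_gap: -0.001
```

```bash
python3 - <<'E'
from h import *
p,Rm,s=pose();print(p)
goto(*(AX+.05*Y-.045*X),.18)
for k in ("wrist","side","top"):
  w=cam(k)
  if k=="wrist": save(w,"w11.png")
  if k=="top": save(w,"top4.png")
  for n,z in (("head_edge",.012),("tail_edge",.012),("tray",.012),("jar_1",.015),("lever_left",.098)): print(k,n,[(round(o["confidence"],2),np.round(at(w,o["point"],z),3)[:2].tolist()) for o in tip_of(n,w)][:3])
E
```

```text
[0.47219968 0.29422645 0.26144976]
units [-3.29 -2.32  2.04] xang 177.7 tilt 0.04
wrist head_edge []
wrist tail_edge []
wrist tray [(0.68, [0.681, 0.283])]
wrist jar_1 [(0.58, [0.716, 0.286])]
wrist lever_left []
side head_edge [(0.82, [0.75, 0.28])]
side tail_edge [(0.89, [0.594, 0.279])]
side tray [(0.82, [0.676, 0.291]), (0.58, [0.666, -0.083])]
side jar_1 [(0.97, [0.711, 0.293]), (0.67, [0.643, 0.336]), (0.6, [0.64, 0.237])]
side lever_left [(0.59, [0.643, 0.203])]
top head_edge [(0.85, [0.753, 0.291])]
top tail_edge [(0.74, [0.613, 0.452]), (0.56, [0.677, 0.281])]
top tray [(0.6, [0.677, 0.284])]
top jar_1 [(0.56, [0.644, 0.249]), (0.54, [0.729, 0.287]), (0.53, [0.645, 0.338])]
top lever_left [(0.67, [0.651, 0.194]), (0.57, [0.639, -0.065])]
```

View pics/w11.png

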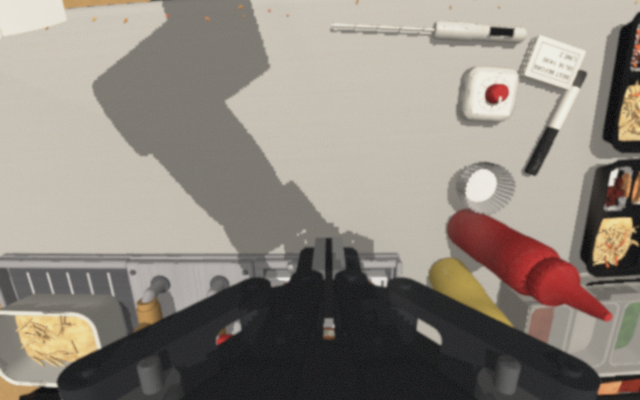

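The wrist view shows the tub and bystanders undisturbed. The tray reads about (0.678, 0.285), some 5 mm from the bay centre. Now opening the cock, pushing from the robot side of the lever.

>>> step_arm(targets=[{"delta_pos": [-0.58,-0.58,0.2],"rotation": [0,0,0],"claw": 0},{"delta_pos": [-0.7,-0.58,0.4],"rotation": [0,0,0],"claw": 0},{"delta_pos": [-0.7,-0.58,0.4],"rotation": [0,0,0],"claw": 0},{"delta_pos": [-0.7,-0.58,0.4],"rotation": [0,0,0],"claw": 0},{"delta_pos": [-0.7,0,0.6],"rotation": [0,0,0],"claw": 0},{"delta_pos": [0,0,0],"rotation": [0,0,0],"claw": 0}])

```text
time_s: 49.9
ee_pos: [0.6039, 0.1954, 0.1788]
eef_rot: [-0.002, 0.02, 1.0, -0.001]
ft_force: [-0.3, -1.3, -0.3]
finger_gap: -0.002
```

```bash
python3 - <<'E'
from h import *
goto(*(AX+.05*Y-.035*X),.11)
w=cam("wrist")
print([(round(o["confidence"],2),np.round(o["point"]).tolist(),np.round(at(w,o["point"],.098),3)[:2].tolist()) for o in tip_of("lever_left",w)][:3],proj(w,(*(AX+.05*Y),.098)))
E
```

```text
units [-0.16  0.02  1.72] xang 177.7 tilt 0.22
[] [328.16872535 271.00411314]
```

>>> step_arm(targets=[{"delta_pos": [-0.1,0,0.6],"rotation": [0,0,0],"claw": 0},{"delta_pos": [0,0,0.6],"rotation": [0,0,0],"claw": 0},{"delta_pos": [0,0,0.5],"rotation": [0,0,0],"claw": 0},{"delta_pos": [0,0,0],"rotation": [0,0,0],"claw": 0},{"delta_pos": [-0.42,0,0],"rotation": [0,0,0],"claw": 0},{"delta_pos": [0,0,0],"rotation": [0,0,0],"claw": 0}])

```text
time_s: 50.75
ee_pos: [0.625, 0.196, 0.115]
eef_rot: [0.001, 0.019, 1.0, 0.001]
ft_force: [-0.2, 0.2, 0.5]
finger_gap: -0.004
```

>>> step_arm(targets=[{"delta_pos": [-0.22,0.06,0],"rotation": [0,0,1],"claw": 0},{"delta_pos": [-0.22,0.06,0],"rotation": [0,0,1],"claw": 0},{"delta_pos": [-0.22,0.06,0],"rotation": [0,0,1],"claw": 0},{"delta_pos": [-0.22,0.06,0],"rotation": [0,0,1],"claw": 0},{"delta_pos": [-0.22,0.06,0],"rotation": [0,0,1],"claw": 0},{"delta_pos": [0,0,0],"rotation": [0,0,0],"claw": 0}])

```text
time_s: 51.5
ee_pos: [0.6683, 0.1915, 0.1147]
eef_rot: [0.0, 0.439, 0.898, 0.002]
ft_force: [-0.1, 4.3, 0.8]
finger_gap: 0.003
```

```bash
python3 - <<'E'
from h import *
f=np.radians(40);u=X*np.cos(f)+Y*np.sin(f);n=-X*np.sin(f)+Y*np.cos(f)
goto(*(AX+.05*u+.018*n),.11);print(sense()["ft_force"])
E
```

```text
units [-0.09  0.03  0.12] xang 127.9 tilt 0.18
[-0.13661102  4.27876502  0.75386921]
```

>>> step_arm(targets=[{"delta_pos": [-0.24,0.06,0.05],"rotation": [0,0,1],"claw": 0},{"delta_pos": [-0.24,0.06,0.05],"rotation": [0,0,1],"claw": 0},{"delta_pos": [-0.24,0.06,0],"rotation": [0,0,1],"claw": 0},{"delta_pos": [-0.24,0.06,0],"rotation": [0,0,1],"claw": 0},{"delta_pos": [-0.06,0,0],"rotation": [0,0,0],"claw": 0},{"delta_pos": [0,0,0],"rotation": [0,0,0],"claw": 0}])

```text
time_s: 52.25
ee_pos: [0.6926, 0.1589, 0.1113]
eef_rot: [0.0, 0.719, 0.695, 0.003]
ft_force: [3.2, 6.4, 1.4]
finger_gap: -0.001
```

```bash
python3 - <<'E'
from h import *
goto(*(AX+.05*X+.018*Y),.11);print(sense()["ft_force"],pose()[0])
E
```

```text
units [0.05 0.02 0.03] xang 88.0 tilt 0.4
[3.1918649  6.36869474 1.43036817] [0.6926429  0.15885009 0.11126664]
```

>>> step_arm(targets=[{"delta_pos": [-0.08,0,0],"rotation": [0,0,0],"claw": 0},{"delta_pos": [-0.06,0,0],"rotation": [0,0,0],"claw": 0},{"delta_pos": [0,0,0],"rotation": [0,0,0],"claw": 0}])

```text
time_s: 52.62
ee_pos: [0.6926, 0.1584, 0.1114]
eef_rot: [-0.002, 0.719, 0.695, 0.007]
ft_force: [3.2, 20.4, -0.2]
finger_gap: -0.001
```

The stop is firm: 20 N with no further motion. Retreating clear and checking everything.

>>> step_arm(targets=[{"delta_pos": [0.5,0,0],"rotation": [0,0,0],"claw": 0},{"delta_pos": [0,0,-1],"rotation": [0,0,0],"claw": 0},{"delta_pos": [0,0,-1],"rotation": [0,0,0],"claw": 0},{"delta_pos": [0,0,-1],"rotation": [0,0,0],"claw": 0},{"delta_pos": [-0.5,-0.9,-1],"rotation": [0,0,0],"claw": 0},{"delta_pos": [-0.5,-0.9,-0.5],"rotation": [0,0,0],"claw": 0},{"delta_pos": [-0.5,-0.9,0],"rotation": [0,0,0],"claw": 0},{"delta_pos": [-0.5,-0.9,0],"rotation": [0,0,0],"claw": 0},{"delta_pos": [-0.5,-0.9,0],"rotation": [0,0,0],"claw": 0},{"delta_pos": [-0.5,-0.9,0],"rotation": [0,0,0],"claw": 0}])

```text
time_s: 53.88
ee_pos: [0.4694, 0.0584, 0.2894]
eef_rot: [0.0, 0.719, 0.695, -0.001]
ft_force: [0.6, -0.2, 0.4]
finger_gap: -0.003
```

>>> step_arm(targets=[{"delta_pos": [-0.7,-0.5,0],"rotation": [0,0,0],"claw": 0},{"delta_pos": [-0.7,0,0],"rotation": [0,0,0],"claw": 0},{"delta_pos": [-0.7,0,0],"rotation": [0,0,0],"claw": 0},{"delta_pos": [0,0,0],"rotation": [0,0,0],"claw": 0},{"delta_pos": [0,0,0],"rotation": [0,0,0],"claw": 0}])

```text
time_s: 54.5
ee_pos: [0.4479, -0.0234, 0.2894]
eef_rot: [-0.0, 0.72, 0.694, -0.0]
ft_force: [-0.1, -0.7, -0.6]
finger_gap: -0.0
```

```bash
python3 - <<'E'
from h import *
print(pose()[0])
for k in ("side","top"):
  w=cam(k)
  if k=="side": a=cv2.resize(w["pixels"][125:300,170:340,::-1],(400,412))
  else: b=cv2.resize(w["pixels"][80:180,230:450,::-1],(660,300) and (400,182))
  for n,z in (("head_edge",.012),("tail_edge",.012),("tray",.012),("jar_1",.015),("lever_left",.098),("lever_right",.098)): print(k,n,[(round(o["confidence"],2),np.round((at(w,o["point"],z)[:2]-BAY)@np.c_[X,Y],3).tolist()) for o in tip_of(n,w)][:3])
im=np.zeros((412,800,3),np.uint8);im[:,:400]=a;im[:182,400:]=b;cv2.imwrite("pics/fin.png",im)
E
```

```text
[ 0.44789978 -0.02341901  0.28935523]
side head_edge [(0.94, [0.07, -0.002])]
side tail_edge [(0.61, [-0.087, -0.012]), (0.53, [0.064, -0.351]), (0.16, [0.003, -0.378])]
side tray [(0.91, [-0.009, 0.006])]
side jar_1 [(0.92, [-0.04, 0.044]), (0.88, [-0.051, -0.042]), (0.75, [0.035, -0.005])]
side lever_left [(0.59, [-0.08, 0.114]), (0.51, [0.011, -0.138])]
side lever_right [(0.62, [0.017, -0.219]), (0.58, [-0.071, 0.041]), (0.35, [-0.36, 0.186])]
top head_edge [(0.59, [0.069, 0.001])]
top tail_edge [(0.72, [-0.075, -0.003])]
top tray [(0.65, [-0.012, -0.002])]
top jar_1 [(0.8, [0.032, 0.005]), (0.75, [0.069, -0.003]), (0.71, [-0.039, 0.034])]
top lever_left [(0.67, [-0.058, -0.053]), (0.47, [0.013, -0.142])]
top lever_right [(0.5, [0.022, -0.22])]
```

View pics/fin.png

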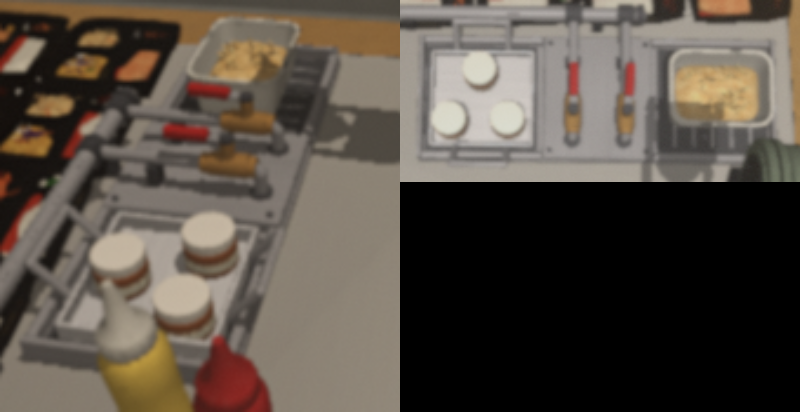

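The final picture shows the tray inside the bay with three upright jars, both levers along their pipes and the tub in place. The tail grip height at release (0.0748) can only be reached with the tail down inside the sill. Handing in.

```bash
python3 -c "
from rig import *
print(close_job())"
```

```text
the job is handed in; nothing more can be done
None
```

The job is handed in at about 55 s of the 208 s allowed; the interface gave no verdict.

**What I did**
- I stood the three jars on the tray and shut the left cock, whose bay was free.
- I dragged the loaded tray in front of the left bay and lifted its leading edge onto the sill with the rear end still on the worktop.
- I pushed it in by the tail bar and lowered it flat, then opened the left cock to its stop.

**Last checks**
- **Tray:** it lies inside the sill, about 6–12 mm toward the robot of the bay centre by different estimates (limit 18 mm). The grip height at release matched the tray flat on the deck.
- **Jars and cocks:** all three jars stand upright on the tray. Both levers lie along their pipes, and the left stop held firm at 20 N.
- **Tub and bystanders:** the tub and the bystanders in view looked unmoved; I did not measure them again. The arm is clear of everything.

**What disagreed**
- The steam rail behind the bay blocked the tray's head bar about 6 mm short of the bay centre, so the tray sits slightly toward the robot.
- Some network readings in the last pictures (both levers, one jar) were off, so I went by the picture for those.
- I viewed 18 pictures, four more than the budget of 14.

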